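# Load and wind the rotary feeder

## Task

Get the clockwork feeder ready for the night: stand every lidded feeding cup upright on its own black rubber pad of the carousel, well centred, and press each lid fully home. Once all cups are loaded and closed, wind the feeder by turning the carousel counter-clockwise (seen from above) by its upright post: past the pointer once and on through a full turn, until the post lines up with the pointer for the second time, with all cups still in place. Leave the tong, the jar and the hide where they are.

Things in the scene. Friction and masses are not known exactly. Their poses are not given: they have to be found in the camera images.
- cup1: a lidded white plastic feeding cup, upright cylinder 54 mm in diameter; origin at the centre of its underside, z up. Its wall is 50 mm high to a shoulder, above which a narrower white lid, 44 mm in diameter and 12 mm thick, covers the neck: cup and lid are 69 mm high while the lid is up and 62 mm with the lid home. 140 g. Three or four such cups are present; an absent one reads None.
- cup2: as cup1, number 2
- cup3: as cup1, number 3
- cup4: as cup1, number 4
- lid1 (a joint): how far the lid of cup1 has been pressed down on the cup, m: 0 to 0.0015 at the start (a dark band of neck about 7 mm high shows below the lid), 0.007 fully home on the shoulder. It needs a push of about 7 N from above on its middle, moves only straight down and stays where it is pushed
- lid2 (a joint): as lid1, for cup2
- lid3 (a joint): as lid1, for cup3
- lid4 (a joint): as lid1, for cup4
- pad1 (a point): centre of one of the four round black rubber pads (68 mm across) on the carousel top, at the height where a cup's underside stands, 32 mm above the worktop; the pads lie 70 mm from the hub, 90 degrees apart, and turn with the carousel
- pad2 (a point): as pad1, another pad
- pad3 (a point): as pad1, another pad
- pad4 (a point): as pad1, another pad
- hub (a point): centre of the carousel's top, on its upright turning axis, 32 mm above the worktop. The carousel is a flat grey plastic disc, 280 mm in diameter, on a round black base (300 mm); a steel nut 24 mm across stands 8 mm up at its centre
- crank (a point): middle of the black grip of the carousel's upright turning post, 115 mm from the hub, midway between two pads; the grip is an upright sleeve 22 mm in diameter that spins freely on its steel post, from 100 to 170 mm above the worktop (this point is at 138 mm)
- carousel (a joint): turn of the carousel, rad, positive counter-clockwise seen from above; 0 when the turning post is in line with the pointer for the first time, 6.283 when it is in line again a full turn later. Starts at -0.6 to -0.1, has stops at -1.0 and 6.8, and stays where it is left; it takes about 1.5 N at the post to turn
- pointer (a point): tip of the fixed upright steel pointer pin at the edge of the feeder's black base, 158 mm from the hub axis, 80 mm above the worktop
- tongs: stainless tweezer tong lying flat between the cups, 160 mm long along its x, 28 mm wide, 8 mm high; origin at its centre on the worktop; a bystander
- jar: amber glass supplement jar with a black cap, 60 mm in diameter, 85 mm high, origin at its underside; a bystander
- hide: sandstone-coloured resin hide, 105 by 152 by 95 mm high, to the left of the feeder; origin at its underside; a bystander

How it is judged:
By the outcome, as a careful person would: the job done as asked, in the order asked, and still so for the second after the job is handed in, with the robot touching nothing.
Of cup1, cup2, cup3, cup4 only 3 to 4 are there at a start; the rules pass over those that are not, and their reading is None.
At some moment in a run one of cup1, cup2, cup3, cup4 may be knocked a few centimetres aside while the robot is not near it.
Once in a run the grip may slacken for a moment while it holds something.
It also fails if it takes over 210 s, if anything falls off the work surface, if the arm or the gripper's body presses on something with over 40 N, if the wrist force passes 120 N, or if a joint passes its speed limit or range.

## Robot

A 6-joint arm with a two-finger parallel gripper is mounted at the origin on the work surface. World frame = base frame: x ahead of the robot, y to its left, z up, the work surface at z = 0. Lengths are in mm, angles in rad, forces in N, time in s.
With the tool pointing down it reaches from about 325 to 775 mm from the base axis. Payload 5.5 kg.
Tool frame: the origin (TCP) lies at the very end of the fingers, on their centre line; the grasp point (between the pads) lies 19 mm behind it (ctrl.grip_point_offset is the distance from the TCP to the grasp point, in mm); z points along the fingers, y is the line along which they close (so a half turn about z gives the same grasp; the last joint's range is limited). The gripper opens to 85 mm and grips with 20 to 120 N. Pads are 22 mm wide; open, the fingers measure 114 mm over their backs; the gripper's body (76 mm by 85 mm) begins 54 mm behind the grasp point. The pads swing forward as they close: fully open they stand 13 mm farther back than shut.
Start: joints at [-1.225, 0.091, 1.231, -0, 1.82, -0.057], TCP at [235.198, -551.995, 231.275] pointing down, gripper open.
Joint ranges: [-2.87, 2.87], [-0.86, 2.18], [0.17, 2.46], [-1.51, 4.65], [0.06, 2.69], [-2.65, 2.65]. Speed limits (rad/s): [2.57, 2.57, 3.01, 3.14, 3.14, 3.14].

## Interface

Orientations are given as a 3x3 rotation matrix whose columns are the frame's x, y, z axes.
In Python, from plant import ctrl gives the robot as it stands.
- The arm moves only by the shell command python3 -m handwheel 'ROWS' [FORCE]. ROWS is JSON, one flat list of numbers, 7 for each row, row after row: the turn, a rotation vector about the tool's x, y, z normalised to -1 to 1, where 1 is 4 degrees, then the shift along the tool's x, y, z normalised to -1 to 1, where 1 is 300 mm, then the opening, from 0 (shut) to 1 (fully open). In form: [rx, ry, rz, dx, dy, dz, gripper, rx, ry, rz, dx, dy, dz, gripper, ...]. A call has 1 to 12 rows; each row shifts and turns the commanded pose from where the row before left it, along the tool's axes as they then stand; what a row does not reach is not made up. A row lasts 1/12 s, in which the tool goes at most 41.7 mm and 7.16 degrees, less where a joint would pass 70% of its speed; a pose out of reach is approached as far as the arm can. A call with a number of a shift or a turn outside -1 to 1 is refused whole. A call with a gripper value outside its range is refused whole. The fingers move at their own pace and stop on an object; FORCE is the grip in N (left out, the last holds). Time passes only in rows, so rows that do not move let the fingers close. It gives the time, the measured TCP pose, the force, the opening and the grip force at its end, in the units of the state.
- ctrl.observe(): the state, without advancing time (a new reading comes with each control period).
- ctrl.snapshot(name): name is "side" or "top"; returns the picture (384x512x3 uint8, red, green, blue); there is no depth.
- ctrl.camera_params(name): a dict with "fx", "fy", "cx", "cy" (pixels), "R" (3x3) and "t" (3): a world point X has camera coordinates R X + t. Camera axes: x right, y down, z forward; pixel columns grow to the right and rows downward; lengths in mm; the calibration is good to about 2 mm. A picture is of the moment at which its call begins. camera_params takes no time and is no camera call.
- ctrl.close_job(): hands the job in; it is judged then, once.
Trained networks look in the newest picture that a camera, given by its name, has taken for a name from the list of things; names that differ only in an ending like _2 or _b are one class to them, and where a whole thing is asked for, a point or a joint stands for the part that bears it (a point fixed in the world has none). Each returns a list of dicts, best first, with "score" (0 to 1); they miss things now and then, are a little off and sometimes report something else, mostly with a low value. They report only what shows in the picture. A call takes as long as a camera call.
- ctrl.boxes_of(camera, target): "box" ([left, top, width, height] in pixels, round what is visible of it).
- ctrl.mark_of(camera, target): "point" ([column, row] in pixels: a listed point, or the origin of a listed thing).
The state is a dict: "t": time; "joint_pos": joint angles; "joint_vel": joint speeds; "joint_efforts": joint torques, N m; "position": TCP position; "eef_rot": TCP orientation; "wrist_force": force on the tool from outside, world axes, zero at the start; "moment": the same for the moment, N m; "width": finger opening in mm; "finger_force": force on a finger pad.
Only numpy, scipy, OpenCV 4.12 (cv2) and the standard library are available. Lean on these libraries where they do the work, as an engineer would, in place of code of your own. Each camera call takes 0.05 s, during which the arm holds its last target. There are 200 camera calls.

## Working session

There is one attempt and no reset: what is moved stays moved. The work goes in short steps, Python scripts to look and compute and a shell command to move; the robot and the scene stay as the last step left them, time stands still between calls to the robot, and variables do not carry over. Pictures are saved under pics/ and viewed, at most 14 in all, crops included, and the job is handed in when it is done.

```bash
ls; mkdir -p pics; cat > h.py <<'E'
import numpy as np, cv2
from plant import ctrl
def snap(c,n=None):
    im=ctrl.snapshot(c)
    if n: cv2.imwrite(f'pics/{n}.png',cv2.cvtColor(im,cv2.COLOR_RGB2BGR))
    return im
def ray(c,px,z):
    p=ctrl.camera_params(c);R=np.array(p['R']);t=np.array(p['t'])
    d=R.T@np.array([(px[0]-p['cx'])/p['fx'],(px[1]-p['cy'])/p['fy'],1]);o=-R.T@t
    return o+d*(z-o[2])/d[2]
def proj(c,X):
    p=ctrl.camera_params(c);q=np.array(p['R'])@np.array(X,float)+np.array(p['t'])
    return [p['fx']*q[0]/q[2]+p['cx'],p['fy']*q[1]/q[2]+p['cy']]
def tri(p1,p2,cs=('side','top')):
    A=[];b=[]
    for c,px in zip(cs,(p1,p2)):
        p=ctrl.camera_params(c);R=np.array(p['R']);t=np.array(p['t'])
        u=(px[0]-p['cx'])/p['fx'];v=(px[1]-p['cy'])/p['fy']
        A+=[R[0]-u*R[2],R[1]-v*R[2]];b+=[u*t[2]-t[0],v*t[2]-t[1]]
    return np.linalg.lstsq(np.array(A),np.array(b),rcond=None)[0]
E
python3 - <<'E'
from h import *
Z={'cup1':0,'pad1':32,'hub':32,'crank':138,'pointer':80,'tongs':0,'jar':0,'hide':0}
for c in('top','side'):
    snap(c,c+'0')
    p=ctrl.camera_params(c);print(c,(-np.array(p['R']).T@np.array(p['t'])).round(),round(p['fx']))
    for n,z in Z.items():
        for d in ctrl.mark_of(c,n): print(c,n,round(d['score'],2),np.round(d['point']),ray(c,d['point'],z).round())
s=ctrl.observe();print(s)
E
```

```text
pics
top [ 492.   63. 1123.] 364
top cup1 0.77 [376. 218.] [ 477. -336.    0.]
top cup1 0.76 [314. 187.] [ 574. -145.    0.]
top cup1 0.58 [322. 224.] [ 461. -168.    0.]
top pad1 0.96 [205. 176.] [608. 186.  32.]
top pad1 0.78 [221. 225.] [460. 138.  32.]
top pad1 0.76 [187. 204.] [523. 240.  32.]
top pad1 0.66 [236. 190.] [565.  96.  32.]
top hub 0.69 [215. 194.] [552. 158.  32.]
top hub 0.69 [318. 227.] [ 453. -152.   32.]
top crank 0.68 [193. 235.] [437. 206. 138.]
top pointer 0.78 [202. 252.] [386. 189.  80.]
top pointer 0.74 [378. 216.] [ 482. -315.   80.]
top tongs 0.61 [338. 198.] [ 538. -221.    0.]
top jar 0.75 [282. 129.] [758. -51.   0.]
top hide 0.76 [123. 197.] [548. 443.   0.]
top hide 0.44 [354. 188.] [ 569. -270.    0.]
top hide 0.29 [282. 131.] [750. -49.   0.]
top hide 0.2 [216. 197.] [545. 158.   0.]
side [838. 819. 690.] 416
side cup1 0.92 [228. 190.] [ 581. -139.    0.]
side cup1 0.79 [239. 152.] [ 481. -342.    0.]
side cup1 0.77 [211. 167.] [ 597. -279.    0.]
side cup1 0.67 [268. 177.] [ 445. -167.    0.]
side cup1 0.53 [299. 263.] [508. 199.   0.]
side pad1 
[... 590 characters left out ...]
79946e+00, -5.67140188e-02]), 'joint_vel': array([ 0.0011962 , -0.00065129, -0.00138345,  0.00131618,  0.00144456,
        0.0010133 ]), 'joint_efforts': array([ 3.50896562e-04, -4.58469236e+01, -4.18099129e+01, -9.63550724e-05,
        8.05707332e-04, -5.96776729e-06]), 'position': array([ 235.19545165, -552.00977861,  231.31761833]), 'eef_rot': array([[ 9.19964761e-01,  3.92001071e-01, -3.31028856e-06],
       [ 3.92001069e-01, -9.19964758e-01, -7.22074013e-05],
       [-3.13507274e-05,  6.51306280e-05, -9.99999997e-01]]), 'wrist_force': array([-0.41085374,  0.04507561, -0.69161001]), 'moment': array([ 0.0270923 , -0.04466172, -0.00591728]), 'finger_force': 0.0, 'width': 85.37082361942676}
```

```bash
python3 - <<'E'
import cv2
a=cv2.imread('pics/top0.png')[90:290,80:430];cv2.imwrite('pics/a.png',cv2.resize(a,None,fx=2.25,fy=2.25,interpolation=cv2.INTER_CUBIC))
a=cv2.imread('pics/side0.png')[110:330,150:420];cv2.imwrite('pics/b.png',cv2.resize(a,None,fx=2.7,fy=2.7,interpolation=cv2.INTER_CUBIC))
E
```

```text
(no output)
```

View pics/a.png

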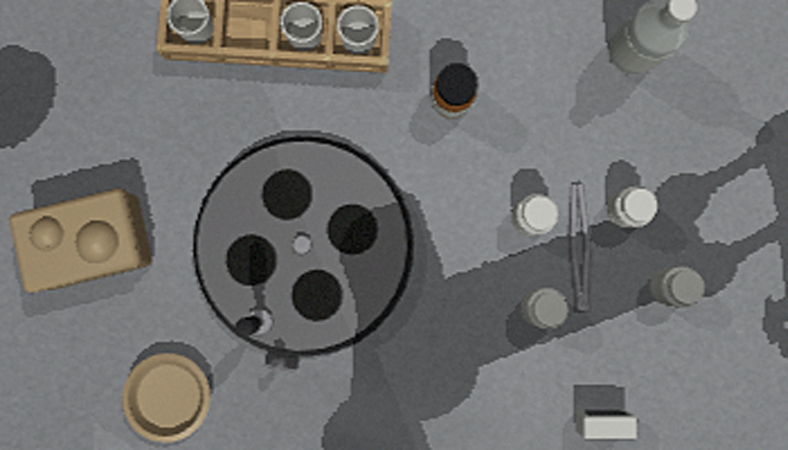

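View pics/b.png

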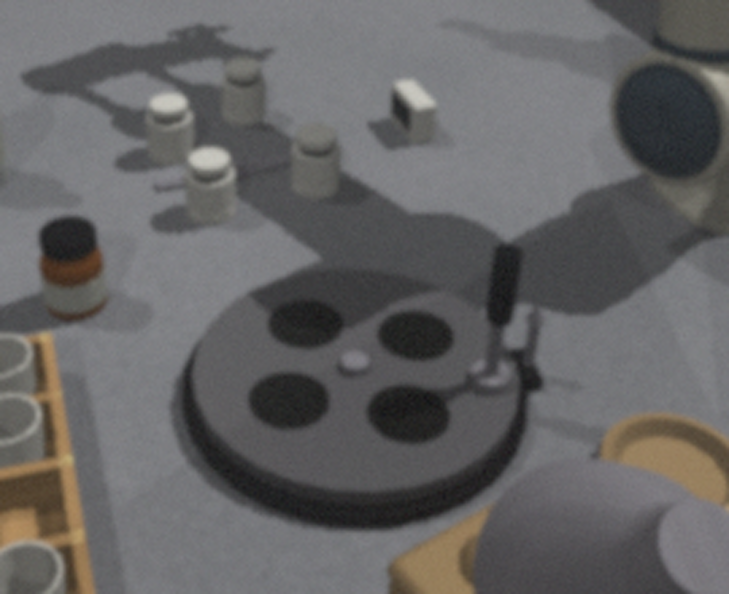

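The top view (crop offset 80,90, ×2.25) shows four cups. Their lid tops are at crop (538,214), (637,207), (545,308) and (682,287), with the tongs between them at (578,247). The carousel nut is at (302,243), with the post lower left of it. In the side view (offset 150,110, ×2.7) the lids are at (209,160), (169,103), (316,136) and (243,70).

```bash
python3 - <<'E'
from h import *
T=np.array([(538,214),(637,207),(545,308),(682,287)])/2.25+[80,90]
S=np.array([(209,160),(169,103),(316,136),(243,70)])/2.7+[150,110]
for t,s in zip(T,S): print('lid',tri(s,t).round(1),ray('top',t,69).round(1),ray('side',s,69).round(1))
P={}
for c,n in(('top','top0'),('side','side0')):
    g=cv2.cvtColor(cv2.imread(f'pics/{n}.png'),cv2.COLOR_BGR2GRAY)
    m=(g<40).astype(np.uint8)
    k,l,st,ce=cv2.connectedComponentsWithStats(m,connectivity=4)
    for i in range(1,k):
        if 150<st[i,4]<1500:print(c,st[i],ce[i].round(1),ray(c,ce[i],32).round(1))
    hub=np.array([(302,243)])/2.25+[80,90] if c=='top' else np.array([(355,358)])/2.7+[150,110]
    print('nut',ray(c,hub[0],40).round(1))
E
```

```text
lid [ 575.7 -150.2   64.5] [ 574.2 -148.9   69. ] [ 578.7 -143.9   69. ]
lid [ 584.3 -279.4   66.2] [ 582.3 -277.9   69. ] [ 587.  -275.5   69. ]
lid [ 453.9 -155.9   66.6] [ 453.2 -155.    69. ] [ 456.2 -152.5   69. ]
lid [ 479.2 -335.4   62.6] [ 478.5 -332.6   69. ] [ 483.7 -324.1   69. ]
top [ 27 101  33  19 276] [ 38.9 113.3] [801.8 690.2  32. ]
top [274 118  18  19 249] [282.4 127.4] [754.4 -48.3  32. ]
top [173 151  91  97 448] [234.8 193. ] [555.1  97.7  32. ]
top [197 166  21  21 358] [206.9 176. ] [607.2 181.4  32. ]
top [226 181  22  22 377] [236.2 191.5] [559.5  93.6  32. ]
top [181 195  21  22 373] [191.  205.3] [519.5 228.6  32. ]
top [ 19 198   7  75 205] [ 21.5 233.3] [441.  727.6  32. ]
top [210 210  21  22 374] [220.1 220.7] [472.9 141.9  32. ]
top [ 16 311  34  28 214] [ 27.8 318.1] [196.6 699.3  32. ]
top [225 322  41  21 222] [243.5 329.4] [157.2  74.5  32. ]
top [487 328  25  25 360] [501.5 338.4] [ 121.9 -682.1   32. ]
top [  0 344  37  35 599] [ 16.9 358.6] [ 83.6 725.8  32. ]
nut [540.3 158.8  40. ]
side [398   0  41  19 549] [417.4   7.7] [-1388.2 -1890.3    32. ]
side [  0 131  55  15 429] [ 24.9 137.5] [1153.3 -623.6   32. ]
side [166 192  18  15 178] [174.4 199.5] [ 740.5 -101.3   32. ]
side [331 202  11  29 218] [335.9 215.4] [365.2 102.8  32. ]
side [253 222  24  15 236] [264.6 228.5] [554.3  90.9  32. ]
side [292 227  25  15 275] [303.5 234. ] [473.5 141.   32. ]
side [245 250  26  18 263] [258.2 258.5] [604.4 183.5  32. ]
side [ 218  251  126   54 1009] [278.9 290.2] [595.6 284.8  32. ]
side [287 254  28  19 410] [301.  262.7] [519.6 227.3  32. ]
nut [538.7 160.   40. ]
```

```bash
python3 -m handwheel '[0,0,-1,0,0,0,1, 0,0,-1,0,0,0,1, 0,0,-1,0,0,0,1, 0,0,-1,0,0,0,1, 0,0,-1,0,0,0,1, 0,0,-1,0,0,0,1, 0,0,-1,0,0,0,1, 0,0,-1,0,0,0,1, 0,0,-1,0,0,0,1, 0,0,-1,0,0,0,1, 0,0,-1,0,0,0,1, 0,0,-1,0,0,0,1]' 40; python3 -m handwheel '[0,0,-1,0,0,0,1, 0,0,-1,0,0,0,1, 0,0,-1,0,0,0,1, 0,0,-1,0,0,0,1, 0,0,-0.73,0,0,0,1, 0,0,0,0,0,0,1]'
```

```text
t: 1.9
position: [235.2, -552.0, 231.3]
eef_rot: [[0.321, 0.947, 0.0], [0.947, -0.321, 0.0], [0.0, 0.0, -1.0]]
wrist_force: [0.2, 0.3, 0.4]
width: 85.3
finger_force: 0.0
t: 2.4
position: [235.2, -552.0, 231.3]
eef_rot: [[-0.002, 1.0, 0.0], [1.0, 0.002, 0.0], [0.0, 0.0, -1.0]]
wrist_force: [0.3, 0.2, 0.5]
width: 85.4
finger_force: 0.0
```

Hub is about (539,161). The pads are at A(606,182), B(557,92), C(519,228) and D(473,141), all about 70 mm from the hub. Next I go over the first cup.

```bash
python3 -m handwheel '[0,0,-0.03,0.09,0.0756,0,1, 0,0,0,0.09,0.0756,0,1, 0,0,0,0.09,0.0756,0,1, 0,0,0,0.09,0.0756,0,1, 0,0,0,0.09,0.0756,0,1, 0,0,0,0.09,0.0756,0,1, 0,0,0,0.09,0.0756,0,1, 0,0,0,0.09,0.0756,0,1, 0,0,0,0.09,0.0756,0,1, 0,0,0,0.09,0.0756,0,1, 0,0,0,0.09,0.0756,0,1, 0,0,0,0.09,0.0756,0,1]'; python3 -m handwheel '[0,0,0,0.09,0.0756,0,1, 0,0,0,0.09,0.0756,0,1, 0,0,0,0.09,0.0756,0,1, 0,0,0,0,0,0.1,1, 0,0,0,0,0,0.1,1,0,0,0,0,0,0.1,1,0,0,0,0,0,0.05,1,0,0,0,0,0,0,1]'; python3 - <<'E'
from h import *
s=snap('side','s1');t=snap('top','t1')
for c in('top','side'):
    for d in ctrl.mark_of(c,'cup1'): print(c,round(d['score'],2),np.round(d['point']),ray(c,d['point'],0).round())
a=cv2.imread('pics/t1.png')[160:250,300:400];b=cv2.imread('pics/s1.png')[125:215,195:295]
cv2.imwrite('pics/c.png',np.hstack([cv2.resize(i,(400,360),interpolation=cv2.INTER_CUBIC) for i in(a,b)]))
E
```

```text
t: 3.4
position: [507.6, -226.0, 231.5]
eef_rot: [[-0.0, 1.0, 0.0], [1.0, 0.0, -0.0], [-0.0, 0.0, -1.0]]
wrist_force: [-0.0, -0.6, 0.6]
width: 85.3
finger_force: 0.0
t: 4.07
position: [572.4, -145.4, 120.8]
eef_rot: [[-0.001, 1.0, -0.008], [1.0, 0.001, 0.003], [0.003, -0.008, -1.0]]
wrist_force: [-0.4, 0.5, -0.3]
width: 85.4
finger_force: 0.0
top 0.71 [315. 188.] [ 572. -149.    0.]
top 0.69 [379. 217.] [ 478. -345.    0.]
side 0.98 [266. 178.] [ 455. -165.    0.]
side 0.87 [213. 164.] [ 585. -299.    0.]
side 0.83 [240. 153.] [ 483. -333.    0.]
side 0.57 [233. 192.] [ 570. -129.    0.]
```

View pics/c.png

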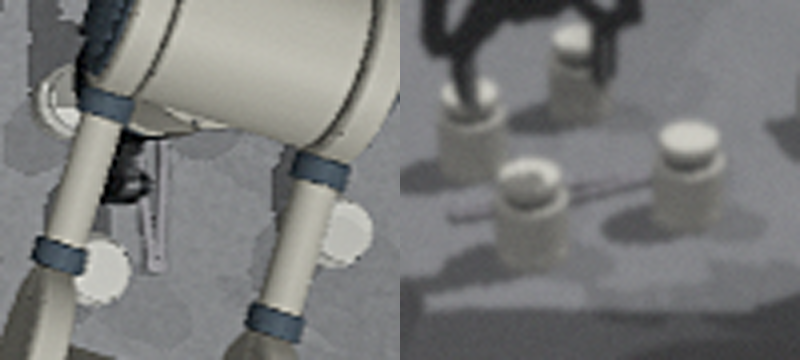

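```bash
python3 -m handwheel '[0,0,0,-0.005,0.009,0.089,1, 0,0,0,0,0,0.089,1, 0,0,0,0,0,0.089,1, 0,0,0,0,0,0.089,1, 0,0,0,0,0,0,1, 0,0,0,0,0,0,0,0,0,0,0,0,0,0,0,0,0,0,0,0,0,0,0,0,0,0,0,0,0,0,0,0,0,0,0,0]' 40; python3 - <<'E'
from h import *
s=snap('side','s2');print(ctrl.observe()['width'])
print(proj('side',(572,-145,134)))
cv2.imwrite('pics/d.png',cv2.resize(s[100:220,180:300,::-1],(600,600),interpolation=cv2.INTER_CUBIC))
E
```

```text
85.6731854281914
[np.float64(228.76542549643352), np.float64(148.38207211798195)]validation failed for argument at $...
```

View pics/d.png

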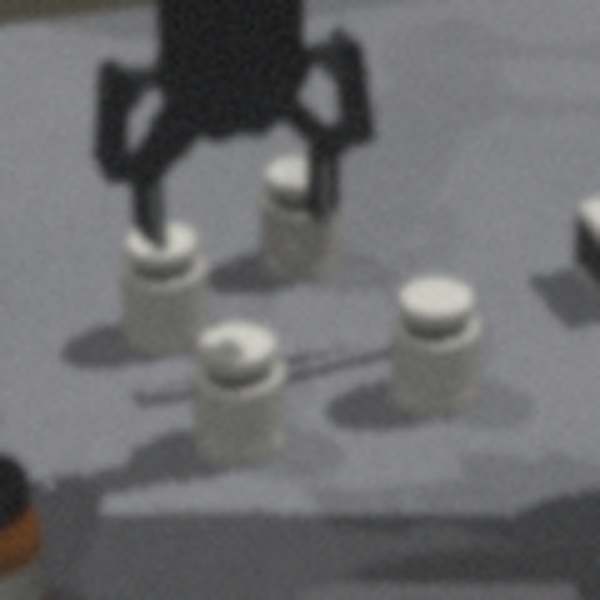

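Nothing moved: the rows were miscounted. The side view shows all four cups standing, with the gripper above the front one at about px (228,168). Retry.

```bash
python3 -m handwheel '[0,0,0,-0.005,0.009,0.089,1, 0,0,0,0,0,0.089,1, 0,0,0,0,0,0.089,1, 0,0,0,0,0,0.089,1, 0,0,0,0,0,0,1, 0,0,0,0,0,0,0, 0,0,0,0,0,0,0, 0,0,0,0,0,0,0, 0,0,0,0,0,0,0, 0,0,0,0,0,0,0]' 40; python3 - <<'E'
from h import *
for p in((227.6,168.4),(267.2,159.6),(212.4,148.4)): print(ray('side',p,69).round(1))
E
```

```text
t: 5.15
position: [579.3, -148.5, 23.2]
eef_rot: [[-0.002, 1.0, 0.006], [1.0, 0.002, -0.002], [-0.002, 0.006, -1.0]]
wrist_force: [0.7, -0.4, 6.3]
width: 52.5
finger_force: 42.8
[ 576.8 -148.1   69. ]
[ 454.2 -156.4   69. ]
[ 588.  -274.2   69. ]
```

```bash
python3 -m handwheel '[0,0,0,0,0,0,0, 0,0,0,0,0,0,0]'; python3 -m handwheel '[0,0,0,0,0,-0.033,0, 0,0,0,0,0,0,0, 0,0,0,0,0,0,0]'
```

```text
t: 5.32
position: [579.3, -148.5, 23.2]
eef_rot: [[-0.002, 1.0, 0.006], [1.0, 0.002, -0.002], [-0.002, 0.006, -1.0]]
wrist_force: [0.4, -0.2, 7.2]
width: 52.5
finger_force: 42.8
t: 5.57
position: [578.0, -148.0, 30.8]
eef_rot: [[-0.002, 1.0, 0.002], [1.0, 0.002, -0.001], [-0.001, 0.002, -1.0]]
wrist_force: [-1.0, 0.7, -2.2]
width: 52.5
finger_force: 42.4
```

```bash
python3 -m handwheel '[0,0,0,0,0,-0.078,0, 0,0,0,0,0,-0.078,0, 0,0,0,0,0,-0.078,0, 0,0,0,0,0,-0.078,0, 0,0,0,0,0,-0.078,0, 0,0,0,0,0,-0.078,0, 0,0,0,0,0,0,0]'; python3 -m handwheel '[0,0,0,0.104,-0.0162,0,0, 0,0,0,0.104,-0.0162,0,0, 0,0,0,0.104,-0.0162,0,0, 0,0,0,0.104,-0.0162,0,0, 0,0,0,0.104,-0.0162,0,0, 0,0,0,0.104,-0.0162,0,0, 0,0,0,0.104,-0.0162,0,0, 0,0,0,0.104,-0.0162,0,0, 0,0,0,0.104,-0.0162,0,0, 0,0,0,0.104,-0.0162,0,0, 0,0,0,0.104,-0.0162,0,0, 0,0,0,0.104,-0.0162,0,0]'; python3 -m handwheel '[0,0,0,0,0,0,0, 0,0,0,0,0,0,0]'
```

```text
t: 6.15
position: [579.1, -148.4, 175.8]
eef_rot: [[-0.002, 1.0, 0.008], [1.0, 0.002, -0.003], [-0.003, 0.008, -1.0]]
wrist_force: [0.6, -0.6, 0.0]
width: 52.7
finger_force: 42.7
t: 7.15
position: [517.3, 227.8, 168.3]
eef_rot: [[-0.002, 1.0, -0.002], [1.0, 0.002, -0.001], [-0.001, -0.002, -1.0]]
wrist_force: [-0.2, -0.1, -2.0]
width: 52.5
finger_force: 42.7
t: 7.32
position: [517.3, 227.8, 168.2]
eef_rot: [[-0.005, 1.0, -0.002], [1.0, 0.005, -0.001], [-0.001, -0.002, -1.0]]
wrist_force: [-1.1, -0.7, -0.3]
width: 52.9
finger_force: 42.7
```

```bash
python3 -m handwheel '[0,0,0,0.001,0.008,0.06,0, 0,0,0,0,0,0.06,0, 0,0,0,0,0,0.06,0, 0,0,0,0,0,0.06,0, 0,0,0,0,0,0.06,0, 0,0,0,0,0,0.05,0, 0,0,0,0,0,0,0, 0,0,0,0,0,0,0]'
```

```text
t: 7.98
position: [520.0, 225.4, 63.3]
eef_rot: [[-0.001, 1.0, -0.003], [1.0, 0.001, -0.001], [-0.001, -0.003, -1.0]]
wrist_force: [-0.1, -0.3, -0.5]
width: 52.9
finger_force: 44.9
```

```bash
python3 -m handwheel '[0,0,0,0.007,0,0.013,0, 0,0,0,0,0,0.013,0, 0,0,0,0,0,0,0, 0,0,0,0,0,0,0]';  python3 -m handwheel '[0,0,0,0,0,0.004,0, 0,0,0,0,0,0,0, 0,0,0,0,0,0,0]'
```

```text
t: 8.32
position: [520.8, 228.9, 57.4]
eef_rot: [[-0.002, 1.0, 0.001], [1.0, 0.002, 0.0], [0.0, 0.001, -1.0]]
wrist_force: [-0.8, 0.2, -1.4]
width: 52.8
finger_force: 45.0
t: 8.57
position: [520.7, 228.9, 56.0]
eef_rot: [[-0.002, 1.0, 0.0], [1.0, 0.002, 0.0], [0.0, 0.0, -1.0]]
wrist_force: [-0.0, 0.5, -1.7]
width: 52.8
finger_force: 44.9
```

```bash
python3 -m handwheel '[0,0,0,0,-0.003,0.006,0, 0,0,0,0,0,0,0, 0,0,0,0,0,0,0]';  python3 -m handwheel '[0,0,0,0,0,0.003,0, 0,0,0,0,0,0,0, 0,0,0,0,0,0,0]'
```

```text
t: 8.82
position: [520.4, 229.0, 55.2]
eef_rot: [[-0.002, 1.0, 0.002], [1.0, 0.002, 0.001], [0.001, 0.002, -1.0]]
wrist_force: [0.2, -0.7, 4.2]
width: 52.7
finger_force: 45.5
t: 9.07
position: [520.5, 229.1, 55.2]
eef_rot: [[-0.002, 1.0, 0.003], [1.0, 0.002, 0.001], [0.001, 0.003, -1.0]]
wrist_force: [-1.6, -1.1, 8.6]
width: 52.2
finger_force: 46.3
```

```bash
python3 -m handwheel '[0,0,0,0,-0.003,-0.008,1, 0,0,0,0,0,0,1, 0,0,0,0,0,0,1, 0,0,0,0,0,0,1, 0,0,0,0,0,0,1]' 20; python3 -m handwheel '[0,0,-1,0,0,0,1, 0,0,-1,0,0,0,1, 0,0,-1,0,0,0,1, 0,0,-1,0,0,0,1, 0,0,-1,0,0,0,1, 0,0,-1,0,0,0,1, 0,0,-1,0,0,0,1, 0,0,-1,0,0,0,1, 0,0,-1,0,0,0,1, 0,0,-1,0,0,0,1, 0,0,-1,0,0,0,1, 0,0,-1,0,0,0,1]';python3 -m handwheel '[0,0,-1,0,0,0,1, 0,0,-1,0,0,0,1, 0,0,-1,0,0,0,1, 0,0,-1,0,0,0,1, 0,0,-1,0,0,0,1, 0,0,-1,0,0,0,1, 0,0,-1,0,0,0,1, 0,0,-1,0,0,0,1, 0,0,-1,0,0,0,1, 0,0,-1,0,0,0,1, 0,0,-0.5,0,0,0,1, 0,0,0,0,0,0,1]'; python3 -m handwheel '[0,0,0,0,0,0,1]'
```

```text
t: 9.48
position: [518.6, 229.0, 55.1]
eef_rot: [[-0.002, 1.0, -0.001], [1.0, 0.002, 0.0], [0.0, -0.001, -1.0]]
wrist_force: [0.3, 0.9, 0.2]
width: 85.5
finger_force: 0.0
t: 10.48
position: [518.4, 228.7, 55.0]
eef_rot: [[-0.747, 0.665, -0.001], [0.665, 0.747, -0.001], [0.001, -0.001, -1.0]]
wrist_force: [-0.1, 0.0, -0.3]
width: 85.7
finger_force: 0.0
t: 11.48
position: [518.5, 228.7, 55.0]
eef_rot: [[-1.0, -0.003, -0.001], [-0.003, 1.0, -0.0], [0.001, -0.0, -1.0]]
wrist_force: [0.1, -0.1, -0.7]
width: 85.5
finger_force: 0.0
t: 11.57
position: [518.6, 228.7, 55.1]
eef_rot: [[-1.0, -0.001, -0.001], [-0.001, 1.0, -0.0], [0.001, -0.0, -1.0]]
wrist_force: [0.4, -0.9, 0.2]
width: 85.3
finger_force: 0.0
```

```bash
python3 -m handwheel '[0,0,0,0,-0.002,0,0, 0,0,0,0,0,0,0, 0,0,0,0,0,0,0, 0,0,0,0,0,0,0, 0,0,0,0,0,0,0]'; python3 -m handwheel '[0,0,0,0,0,0,1, 0,0,0,0,0,0,1, 0,0,0,0,0,0,1, 0,0,0,0,0,-0.08,1, 0,0,0,0,0,-0.08,1, 0,0,0,0,0,-0.08,1, 0,0,0,0,0,0,0, 0,0,0,0,0,0,0, 0,0,0,0,0,0,0, 0,0,0,0,0,0,0, 0,0,0,0,0,0,0, 0,0,0,0,0,0,0]'
python3 - <<'E'
from h import *
s=snap('side','s3')
cv2.imwrite('pics/e.png',cv2.resize(s[170:300,210:370,::-1],(640,520),interpolation=cv2.INTER_CUBIC))
E
```

```text
t: 11.98
position: [518.9, 228.2, 55.7]
eef_rot: [[-1.0, -0.002, 0.0], [-0.002, 1.0, -0.0], [-0.0, -0.0, -1.0]]
wrist_force: [-0.3, -1.0, 1.2]
width: 53.0
finger_force: 21.7
t: 12.98
position: [518.3, 228.1, 126.1]
eef_rot: [[-1.0, -0.002, -0.002], [-0.002, 1.0, -0.001], [0.002, -0.001, -1.0]]
wrist_force: [0.1, -0.4, -1.2]
width: 12.2
finger_force: 0.0
```

View pics/e.png

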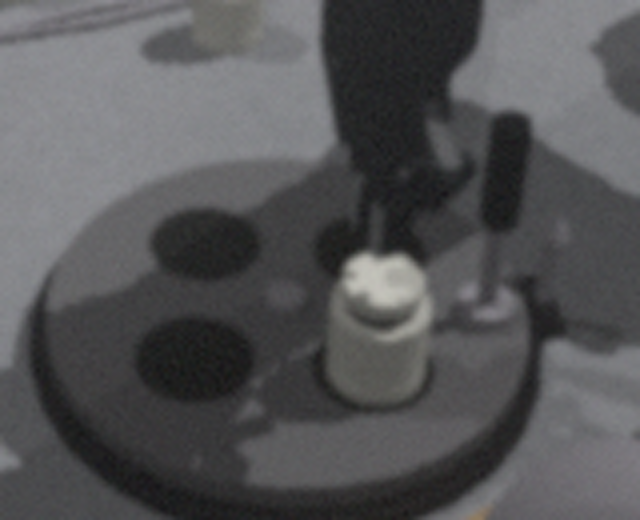

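The side view shows the cup standing centred on pad C with its lid still up, at crop (380,330). Press the lid.

```bash
python3 -m handwheel '[0,0,0,0,0,0.035,0, 0,0,0,0,0,0.035,0, 0,0,0,0,0,0.012,0, 0,0,0,0,0,0.012,0, 0,0,0,0,0,0.012,0, 0,0,0,0,0,0.007,0, 0,0,0,0,0,0.007,0, 0,0,0,0,0,0,0]'; python3 -m handwheel '[0,0,0,0,0,0.007,0, 0,0,0,0,0,0,0, 0,0,0,0,0,0,0]'
```

```text
t: 13.7
position: [519.8, 228.5, 93.9]
eef_rot: [[-1.0, -0.002, 0.004], [-0.002, 1.0, 0.001], [-0.004, 0.001, -1.0]]
wrist_force: [-1.4, -0.6, 9.3]
width: 0.1
finger_force: 5.0
t: 13.95
position: [520.8, 228.9, 93.9]
eef_rot: [[-1.0, -0.002, 0.007], [-0.002, 1.0, 0.002], [-0.007, 0.002, -1.0]]
wrist_force: [-1.9, -0.7, 16.6]
width: 0.1
finger_force: 8.1
```

```bash
python3 -m handwheel '[0,0,0,0,0,-0.083,1, 0,0,0,0,0,-0.083,1, 0,0,0,0,0,-0.083,1, 0,0,1,0,0,0,1, 0,0,1,0,0,0,1, 0,0,1,0,0,0,1, 0,0,1,0,0,0,1, 0,0,1,0,0,0,1, 0,0,1,0,0,0,1, 0,0,1,0,0,0,1, 0,0,1,0,0,0,1, 0,0,1,0,0,0,1]'; python3 -m handwheel '[0,0,1,0,0,0,1, 0,0,1,0,0,0,1, 0,0,1,0,0,0,1, 0,0,1,0,0,0,1, 0,0,1,0,0,0,1, 0,0,1,0,0,0,1, 0,0,1,0,0,0,1, 0,0,1,0,0,0,1, 0,0,1,0,0,0,1, 0,0,1,0,0,0,1, 0,0,1,0,0,0,1, 0,0,1,0,0,0,1]'; python3 -m handwheel '[0,0,1,0,0,0,1, 0,0,0.5,0,0,0,1, 0,0,0,-0.107,-0.018,0,1, 0,0,0,-0.107,-0.018,0,1, 0,0,0,-0.107,-0.018,0,1, 0,0,0,-0.107,-0.018,0,1, 0,0,0,-0.107,-0.018,0,1, 0,0,0,-0.107,-0.018,0,1, 0,0,0,-0.107,-0.018,0,1, 0,0,0,-0.107,-0.018,0,1, 0,0,0,-0.107,-0.018,0,1, 0,0,0,-0.107,-0.018,0,1]'; python3 -m handwheel '[0,0,0,-0.107,-0.018,0,1, 0,0,0,-0.107,-0.018,0,1, 0,0,0,0,0,0,1]'
python3 - <<'E'
from h import *
s=snap('side','s4')
for c in('side',):
    for d in ctrl.mark_of(c,'cup1'): print(c,round(d['score'],2),np.round(d['point']),ray(c,d['point'],0).round(), ray(c,d['point'],32).round())
cv2.imwrite('pics/f.png',cv2.resize(s[100:300,180:380,::-1],(600,600),interpolation=cv2.INTER_CUBIC))
E
```

```text
t: 14.95
position: [518.7, 228.2, 163.4]
eef_rot: [[-0.808, 0.589, -0.001], [0.589, 0.808, -0.0], [0.0, -0.001, -1.0]]
wrist_force: [0.2, -0.0, -0.4]
width: 85.3
finger_force: 0.0
t: 15.95
position: [518.7, 228.2, 163.5]
eef_rot: [[-0.103, 0.995, -0.001], [0.995, 0.103, -0.0], [-0.0, -0.001, -1.0]]
wrist_force: [0.1, -0.0, -0.5]
width: 85.4
finger_force: 0.0
t: 16.95
position: [464.8, -94.3, 163.7]
eef_rot: [[-0.002, 1.0, -0.0], [1.0, 0.002, 0.0], [0.0, -0.0, -1.0]]
wrist_force: [0.9, 0.0, 0.2]
width: 85.5
finger_force: 0.0
t: 17.2
position: [453.5, -161.8, 163.4]
eef_rot: [[0.003, 1.0, -0.001], [1.0, -0.003, -0.002], [-0.002, -0.001, -1.0]]
wrist_force: [-0.3, 0.8, -0.1]
width: 84.9
finger_force: 0.0
side 0.88 [239. 152.] [ 482. -341.    0.] [ 498. -288.   32.]
side 0.85 [304. 266.] [503. 211.   0.] [518. 239.  32.]
side 0.82 [266. 177.] [ 450. -171.    0.] [ 468. -125.   32.]
side 0.65 [213. 168.] [ 592. -272.    0.] [ 603. -221.   32.]
```

View pics/f.png

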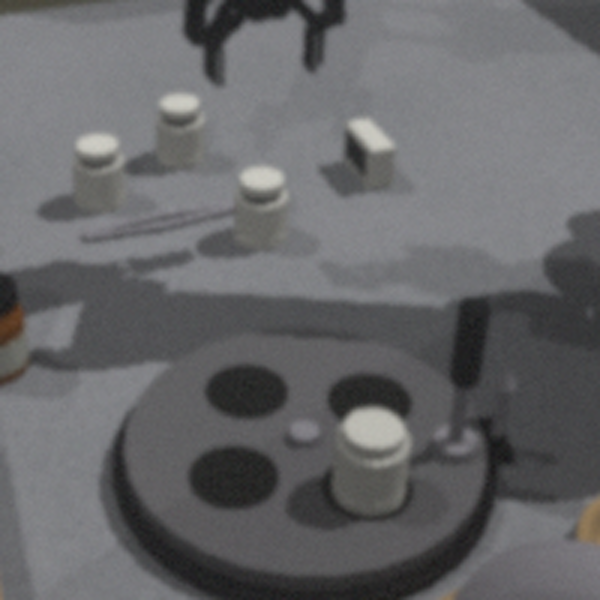

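The side view shows the first cup centred on its pad with its lid home, and three cups still standing. The next lid is at px (267,160), unmoved.

```bash
python3 -m handwheel '[0,0,0,0.018,0.003,0.08,1, 0,0,0,0,0,0.08,1, 0,0,0,0,0,0.08,1, 0,0,0,0,0,0.08,1, 0,0,0,0,0,0.08,1, 0,0,0,0,0,0.08,1, 0,0,0,0,0,0,1, 0,0,0,0,0,0,1]'; python3 -m handwheel '[0,0,0,0,0,0,0, 0,0,0,0,0,0,0, 0,0,0,0,0,0,0, 0,0,0,0,0,0,0, 0,0,0,0,0,0,0, 0,0,0,0,0,0,0]' 40
```

```text
t: 17.97
position: [454.9, -150.1, 18.9]
eef_rot: [[-0.004, 1.0, -0.003], [1.0, 0.004, 0.002], [0.002, -0.003, -1.0]]
wrist_force: [0.3, -0.2, 0.6]
width: 85.5
finger_force: 0.0
t: 18.47
position: [457.1, -152.0, 22.6]
eef_rot: [[-0.002, 1.0, 0.004], [1.0, 0.002, -0.001], [-0.001, 0.004, -1.0]]
wrist_force: [-0.4, 0.5, 6.6]
width: 52.5
finger_force: 42.3
```

```bash
python3 -m handwheel '[0,0,0,0,0,-0.08,0, 0,0,0,0,0,-0.08,0, 0,0,0,0,0,-0.08,0, 0,0,0,0,0,-0.08,0, 0,0,0,0,0,-0.08,0, 0,0,0,0,0,-0.08,0, 0,0,0,0,0,0,0]'; python3 -m handwheel '[0,0,0,0.094,0.0414,0,0, 0,0,0,0.094,0.0414,0,0, 0,0,0,0.094,0.0414,0,0, 0,0,0,0.094,0.0414,0,0, 0,0,0,0.094,0.0414,0,0, 0,0,0,0.094,0.0414,0,0, 0,0,0,0.094,0.0414,0,0, 0,0,0,0.094,0.0414,0,0, 0,0,0,0.094,0.0414,0,0, 0,0,0,0.094,0.0414,0,0, 0,0,0,0.094,0.0414,0,0, 0,0,0,0.094,0.0414,0,0]'; python3 -m handwheel '[0,0,0,0,0,0,0, 0,0,0,0,0,0,0, 0,0,0,0,0,0,0, 0,0,0,0,0,0,0]'
```

```text
t: 19.05
position: [457.7, -152.6, 170.6]
eef_rot: [[-0.002, 1.0, 0.009], [1.0, 0.002, -0.004], [-0.004, 0.009, -1.0]]
wrist_force: [-0.1, -0.6, -0.1]
width: 52.7
finger_force: 42.4
t: 20.05
position: [604.3, 188.5, 163.4]
eef_rot: [[-0.002, 1.0, -0.0], [1.0, 0.002, -0.0], [-0.0, -0.0, -1.0]]
wrist_force: [-0.4, 0.3, -0.3]
width: 53.0
finger_force: 42.4
t: 20.38
position: [603.9, 186.1, 164.0]
eef_rot: [[-0.001, 1.0, -0.0], [1.0, 0.001, -0.0], [-0.0, -0.0, -1.0]]
wrist_force: [0.1, -0.5, -0.4]
width: 52.8
finger_force: 42.6
```

```bash
python3 -m handwheel '[0,0,0,0,0.006,0.055,0, 0,0,0,0,0,0.055,0, 0,0,0,0,0,0.055,0, 0,0,0,0,0,0.055,0, 0,0,0,0,0,0.055,0, 0,0,0,0,0,0.055,0, 0,0,0,0,0,0.012,0, 0,0,0,0,0,0.008,0, 0,0,0,0,0,0.005,0, 0,0,0,0,0,0,0, 0,0,0,0,0,0,0]'
```

```text
t: 21.3
position: [606.5, 187.0, 59.1]
eef_rot: [[-0.002, 1.0, 0.002], [1.0, 0.002, 0.001], [0.001, 0.002, -1.0]]
wrist_force: [0.1, 0.3, -1.1]
width: 52.5
finger_force: 42.6
```

```bash
python3 -m handwheel '[0,0,0,0,0,0.008,0, 0,0,0,0,0,0.007,0, 0,0,0,0,0,0.004,0, 0,0,0,0,0,0,0, 0,0,0,0,0,0,0]'
```

```text
t: 21.72
position: [606.5, 187.2, 54.6]
eef_rot: [[-0.002, 1.0, 0.003], [1.0, 0.002, 0.001], [0.001, 0.003, -1.0]]
wrist_force: [-3.6, -1.3, 7.5]
width: 52.7
finger_force: 43.5
```

```bash
python3 -m handwheel '[0,0,0,0,0,-0.006,1, 0,0,0,0,0,0,1, 0,0,0,0,0,0,1, 0,0,0,0,0,0,1, 0,0,0,-0.015,0,0,1]' 20; python3 -m handwheel '[0,0,-1,0,0,0,1, 0,0,-1,0,0,0,1, 0,0,-1,0,0,0,1, 0,0,-1,0,0,0,1, 0,0,-1,0,0,0,1, 0,0,-1,0,0,0,1, 0,0,-1,0,0,0,1, 0,0,-1,0,0,0,1, 0,0,-1,0,0,0,1, 0,0,-1,0,0,0,1, 0,0,-1,0,0,0,1, 0,0,-1,0,0,0,1]';python3 -m handwheel '[0,0,-1,0,0,0,1, 0,0,-1,0,0,0,1, 0,0,-1,0,0,0,1, 0,0,-1,0,0,0,1, 0,0,-1,0,0,0,1, 0,0,-1,0,0,0,1, 0,0,-1,0,0,0,1, 0,0,-1,0,0,0,1, 0,0,-1,0,0,0,1, 0,0,-1,0,0,0,1, 0,0,-0.5,0,0,0,1, 0,0,0,0,0,0,1]'; python3 -m handwheel '[0,0,0,0,0,0,1, 0,0,0,0,0,0,1]'
```

```text
t: 22.13
position: [605.6, 183.0, 53.2]
eef_rot: [[-0.003, 1.0, -0.001], [1.0, 0.003, 0.0], [0.0, -0.001, -1.0]]
wrist_force: [-0.4, 0.7, 0.5]
width: 85.3
finger_force: 0.0
t: 23.13
position: [605.8, 182.1, 53.3]
eef_rot: [[-0.747, 0.665, -0.0], [0.665, 0.747, -0.0], [0.0, -0.0, -1.0]]
wrist_force: [-0.5, 0.1, -1.2]
width: 85.6
finger_force: 0.0
t: 24.13
position: [605.8, 182.1, 53.3]
eef_rot: [[-1.0, -0.003, -0.001], [-0.003, 1.0, -0.0], [0.001, -0.0, -1.0]]
wrist_force: [-0.6, -0.7, 0.7]
width: 85.6
finger_force: 0.0
t: 24.3
position: [605.8, 182.3, 53.5]
eef_rot: [[-1.0, -0.001, -0.0], [-0.001, 1.0, -0.0], [0.0, -0.0, -1.0]]
wrist_force: [0.4, 0.6, -0.1]
width: 85.4
finger_force: 0.0
```

Squeeze, raise, shut, press.

```bash
python3 -m handwheel '[0,0,0,0,0,0,0, 0,0,0,0,0,0,0, 0,0,0,0,0,0,0, 0,0,0,0,0,0,0, 0,0,0,0,0,0,0]'; python3 -m handwheel '[0,0,0,0,0,0,1, 0,0,0,0,0,0,1, 0,0,0,0,0,0,1, 0,0,0,0,0,-0.08,1, 0,0,0,0,0,-0.08,1, 0,0,0,0,0,-0.08,1, 0,0,0,0,0,0,0, 0,0,0,0,0,0,0, 0,0,0,0,0,0,0, 0,0,0,0,0,0,0, 0,0,0,0,0,0,0, 0,0,0,0,0,0,0]';  python3 -m handwheel '[0,0,0,0,0,0.035,0, 0,0,0,0,0,0.035,0, 0,0,0,0,0,0.012,0, 0,0,0,0,0,0.012,0, 0,0,0,0,0,0.012,0, 0,0,0,0,0,0.007,0, 0,0,0,0,0,0.006,0, 0,0,0,0,0,0,0, 0,0,0,0,0,0,0]'
```

```text
t: 24.72
position: [606.0, 182.5, 53.9]
eef_rot: [[-1.0, -0.002, 0.0], [-0.002, 1.0, -0.0], [-0.0, -0.0, -1.0]]
wrist_force: [-0.1, -0.8, 1.1]
width: 53.3
finger_force: 21.6
t: 25.72
position: [605.3, 182.4, 124.2]
eef_rot: [[-1.0, -0.002, -0.002], [-0.002, 1.0, -0.001], [0.002, -0.001, -1.0]]
wrist_force: [0.4, 0.8, -0.5]
width: 12.3
finger_force: 0.0
t: 26.47
position: [606.0, 182.6, 94.0]
eef_rot: [[-1.0, -0.002, 0.003], [-0.002, 1.0, 0.001], [-0.003, 0.001, -1.0]]
wrist_force: [-6.8, -1.6, 16.9]
width: 0.3
finger_force: 8.5
```

```bash
python3 -m handwheel '[0,0,0,0,0,-0.083,1, 0,0,0,0,0,-0.083,1, 0,0,0,0,0,-0.083,1, 0,0,1,0,0,0,1, 0,0,1,0,0,0,1, 0,0,1,0,0,0,1, 0,0,1,0,0,0,1, 0,0,1,0,0,0,1, 0,0,1,0,0,0,1, 0,0,1,0,0,0,1, 0,0,1,0,0,0,1, 0,0,1,0,0,0,1]'; python3 -m handwheel '[0,0,1,0,0,0,1, 0,0,1,0,0,0,1, 0,0,1,0,0,0,1, 0,0,1,0,0,0,1, 0,0,1,0,0,0,1, 0,0,1,0,0,0,1, 0,0,1,0,0,0,1, 0,0,1,0,0,0,1, 0,0,1,0,0,0,1, 0,0,1,0,0,0,1, 0,0,1,0,0,0,1, 0,0,1,0,0,0,1]'; python3 -m handwheel '[0,0,1,0,0,0,1, 0,0,0.5,0,0,0,1, 0,0,0,-0.109,-0.005,0,1, 0,0,0,-0.109,-0.005,0,1, 0,0,0,-0.109,-0.005,0,1, 0,0,0,-0.109,-0.005,0,1, 0,0,0,-0.109,-0.005,0,1, 0,0,0,-0.109,-0.005,0,1, 0,0,0,-0.109,-0.005,0,1, 0,0,0,-0.109,-0.005,0,1, 0,0,0,-0.109,-0.005,0,1, 0,0,0,-0.109,-0.005,0,1]'; python3 -m handwheel '[0,0,0,-0.109,-0.005,0,1, 0,0,0,-0.109,-0.005,0,1, 0,0,0,-0.109,-0.005,0,1, 0,0,0,-0.109,-0.005,0,1, 0,0,0,0,0,0,1, 0,0,0,0,0,0,1, 0,0,0,0,0,0,1]'
python3 - <<'E'
from h import *
s=snap('side','s5')
for c in('side',):
    for d in ctrl.mark_of(c,'cup1'): print(c,round(d['score'],2),np.round(d['point']),ray(c,d['point'],0).round(), ray(c,d['point'],32).round())
cv2.imwrite('pics/g.png',cv2.resize(s[100:300,180:380,::-1],(600,600),interpolation=cv2.INTER_CUBIC))
E
```

```text
t: 27.47
position: [605.5, 182.5, 163.7]
eef_rot: [[-0.808, 0.589, -0.001], [0.589, 0.808, -0.0], [0.001, -0.001, -1.0]]
wrist_force: [-0.4, -0.0, -1.0]
width: 85.2
finger_force: 0.0
t: 28.47
position: [605.5, 182.5, 163.7]
eef_rot: [[-0.103, 0.995, -0.001], [0.995, 0.103, -0.0], [-0.0, -0.001, -1.0]]
wrist_force: [-0.2, 0.3, 1.3]
width: 85.5
finger_force: 0.0
t: 29.47
position: [590.9, -146.0, 163.9]
eef_rot: [[-0.002, 1.0, -0.001], [1.0, 0.002, 0.0], [0.0, -0.001, -1.0]]
wrist_force: [-0.0, -0.0, -0.3]
width: 85.2
finger_force: 0.0
t: 30.05
position: [585.6, -274.9, 163.8]
eef_rot: [[-0.002, 1.0, -0.001], [1.0, 0.002, 0.001], [0.001, -0.001, -1.0]]
wrist_force: [0.1, 0.3, -0.3]
width: 85.7
finger_force: 0.0
side 0.91 [238. 154.] [ 490. -329.    0.] [ 506. -276.   32.]
side 0.83 [211. 168.] [ 595. -278.    0.] [ 607. -227.   32.]
side 0.57 [258. 258.] [593. 150.   0.] [604. 181.  32.]
side 0.54 [259. 230.] [555.  56.   0.] [568.  91.  32.]
```

View pics/g.png

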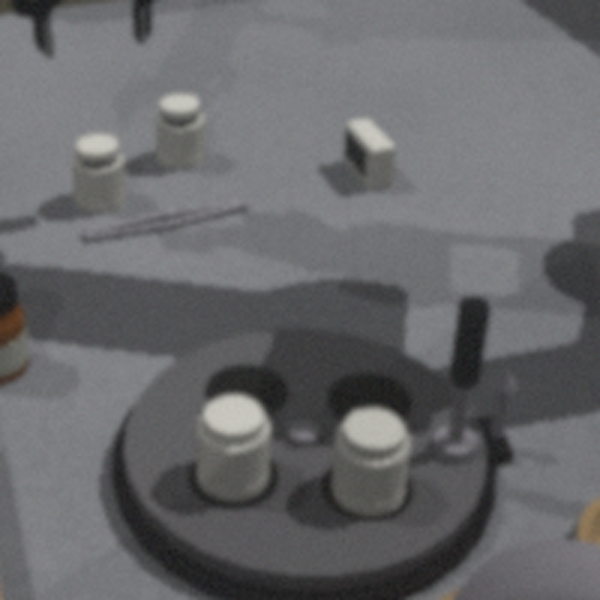

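Two cups are seated and closed. The next cup's lid is at px (212,149), directly under the gripper.

```bash
python3 -m handwheel '[0,0,0,-0.003,0,0.08,1, 0,0,0,0,0,0.08,1, 0,0,0,0,0,0.08,1, 0,0,0,0,0,0.08,1, 0,0,0,0,0,0.08,1, 0,0,0,0,0,0.08,1, 0,0,0,0,0,0,1, 0,0,0,0,0,0,1]'; python3 -m handwheel '[0,0,0,0,0,0,0, 0,0,0,0,0,0,0, 0,0,0,0,0,0,0, 0,0,0,0,0,0,0, 0,0,0,0,0,0,0, 0,0,0,0,0,0,0]' 40; python3 -m handwheel '[0,0,0,0,0,-0.08,0, 0,0,0,0,0,-0.08,0, 0,0,0,0,0,-0.08,0, 0,0,0,0,0,-0.08,0, 0,0,0,0,0,-0.08,0, 0,0,0,0,0,-0.08,0, 0,0,0,0,0,0,0, 0,0,0,0,0,0,0, 0,0,0,0,0,0,0]'
```

```text
t: 30.82
position: [585.1, -274.5, 19.3]
eef_rot: [[-0.004, 1.0, -0.003], [1.0, 0.004, 0.002], [0.002, -0.003, -1.0]]
wrist_force: [0.9, -0.1, 0.7]
width: 85.5
finger_force: 0.0
t: 31.32
position: [587.3, -276.8, 23.7]
eef_rot: [[-0.002, 1.0, 0.004], [1.0, 0.002, -0.002], [-0.002, 0.004, -1.0]]
wrist_force: [-0.1, 0.0, 6.3]
width: 52.9
finger_force: 42.9
t: 32.07
position: [585.5, -276.1, 163.5]
eef_rot: [[-0.002, 1.0, -0.001], [1.0, 0.002, 0.001], [0.001, -0.001, -1.0]]
wrist_force: [0.1, 0.4, -2.3]
width: 52.9
finger_force: 42.4
```

```bash
python3 -m handwheel '[0,0,0,0.107,-0.0288,0,0, 0,0,0,0.107,-0.0288,0,0, 0,0,0,0.107,-0.0288,0,0, 0,0,0,0.107,-0.0288,0,0, 0,0,0,0.107,-0.0288,0,0, 0,0,0,0.107,-0.0288,0,0, 0,0,0,0.107,-0.0288,0,0, 0,0,0,0.107,-0.0288,0,0, 0,0,0,0.107,-0.0288,0,0, 0,0,0,0.107,-0.0288,0,0, 0,0,0,0.107,-0.0288,0,0, 0,0,0,0.107,-0.0288,0,0]'; python3 -m handwheel '[0,0,0,0.107,-0.0288,0,0, 0,0,0,0,0,0,0, 0,0,0,0,0,0,0, 0,0,0,0,0,0,0, 0,0,0,0,0,0,0]'
```

```text
t: 33.07
position: [479.7, 110.0, 162.3]
eef_rot: [[-0.002, 1.0, -0.004], [1.0, 0.002, -0.001], [-0.001, -0.004, -1.0]]
wrist_force: [0.4, 0.4, -1.7]
width: 52.6
finger_force: 42.6
t: 33.48
position: [472.5, 139.8, 163.6]
eef_rot: [[-0.001, 1.0, -0.002], [1.0, 0.001, -0.001], [-0.001, -0.002, -1.0]]
wrist_force: [0.2, 0.8, -1.5]
width: 52.6
finger_force: 42.6
```

```bash
python3 -m handwheel '[0,0,0,0.006,0,0.055,0, 0,0,0,0,0,0.055,0, 0,0,0,0,0,0.055,0, 0,0,0,0,0,0.055,0, 0,0,0,0,0,0.055,0, 0,0,0,0,0,0.055,0, 0,0,0,0,0,0.012,0, 0,0,0,0,0,0.008,0, 0,0,0,0,0,0.005,0, 0,0,0,0,0,0,0, 0,0,0,0,0,0,0]'; python3 -m handwheel '[0,0,0,0,0,0.006,0, 0,0,0,0,0,0.006,0, 0,0,0,0,0,0.004,0, 0,0,0,0,0,0,0, 0,0,0,0,0,0,0]'
```

```text
t: 34.4
position: [473.3, 142.6, 59.4]
eef_rot: [[-0.002, 1.0, 0.002], [1.0, 0.002, 0.0], [0.0, 0.002, -1.0]]
wrist_force: [0.3, 1.0, -1.3]
width: 53.0
finger_force: 42.6
t: 34.82
position: [473.2, 142.8, 55.7]
eef_rot: [[-0.002, 1.0, 0.002], [1.0, 0.002, 0.0], [0.0, 0.002, -1.0]]
wrist_force: [-3.5, -1.2, 9.3]
width: 53.1
finger_force: 43.3
```

```bash
python3 -m handwheel '[0,0,0,-0.004,-0.003,-0.006,1, 0,0,0,0,0,0,1, 0,0,0,0,0,0,1, 0,0,0,0,0,0,1, 0,0,0,0,0,0,1]' 20; python3 -m handwheel '[0,0,-1,0,0,0,1, 0,0,-1,0,0,0,1, 0,0,-1,0,0,0,1, 0,0,-1,0,0,0,1, 0,0,-1,0,0,0,1, 0,0,-1,0,0,0,1, 0,0,-1,0,0,0,1, 0,0,-1,0,0,0,1, 0,0,-1,0,0,0,1, 0,0,-1,0,0,0,1, 0,0,-1,0,0,0,1, 0,0,-1,0,0,0,1]';python3 -m handwheel '[0,0,-1,0,0,0,1, 0,0,-1,0,0,0,1, 0,0,-1,0,0,0,1, 0,0,-1,0,0,0,1, 0,0,-1,0,0,0,1, 0,0,-1,0,0,0,1, 0,0,-1,0,0,0,1, 0,0,-1,0,0,0,1, 0,0,-1,0,0,0,1, 0,0,-1,0,0,0,1, 0,0,-0.5,0,0,0,1, 0,0,0,0,0,0,1]'; python3 -m handwheel '[0,0,0,0,0,0,0, 0,0,0,0,0,0,0, 0,0,0,0,0,0,0, 0,0,0,0,0,0,0, 0,0,0,0,0,0,0, 0,0,0,0,0,0,0]'
```

```text
t: 35.23
position: [471.6, 141.5, 54.9]
eef_rot: [[-0.002, 1.0, -0.0], [1.0, 0.002, -0.0], [-0.0, -0.0, -1.0]]
wrist_force: [-0.3, 0.2, -0.1]
width: 85.4
finger_force: 0.0
t: 36.23
position: [471.6, 141.4, 54.9]
eef_rot: [[-0.747, 0.665, -0.0], [0.665, 0.747, -0.0], [0.0, -0.0, -1.0]]
wrist_force: [0.2, 0.2, 0.6]
width: 85.5
finger_force: 0.0
t: 37.23
position: [471.6, 141.4, 54.9]
eef_rot: [[-1.0, -0.003, -0.0], [-0.003, 1.0, -0.0], [0.0, -0.0, -1.0]]
wrist_force: [-0.3, -0.3, -0.1]
width: 85.9
finger_force: 0.0
t: 37.73
position: [471.9, 141.4, 55.4]
eef_rot: [[-1.0, -0.002, 0.0], [-0.002, 1.0, -0.0], [-0.0, -0.0, -1.0]]
wrist_force: [-0.1, -0.2, 1.2]
width: 53.4
finger_force: 21.6
```

```bash
python3 -m handwheel '[0,0,0,0,0,0,1, 0,0,0,0,0,0,1, 0,0,0,0,0,0,1, 0,0,0,0,0,-0.08,1, 0,0,0,0,0,-0.08,1, 0,0,0,0,0,-0.08,1, 0,0,0,0,0,0,0, 0,0,0,0,0,0,0, 0,0,0,0,0,0,0, 0,0,0,0,0,0,0, 0,0,0,0,0,0,0, 0,0,0,0,0,0,0]';  python3 -m handwheel '[0,0,0,0,0,0.035,0, 0,0,0,0,0,0.035,0, 0,0,0,0,0,0.012,0, 0,0,0,0,0,0.012,0, 0,0,0,0,0,0.012,0, 0,0,0,0,0,0.007,0, 0,0,0,0,0,0.007,0, 0,0,0,0,0,0.005,0, 0,0,0,0,0,0,0]'
```

```text
t: 38.73
position: [471.2, 141.3, 125.9]
eef_rot: [[-1.0, -0.002, -0.002], [-0.002, 1.0, -0.0], [0.002, -0.0, -1.0]]
wrist_force: [-0.9, -0.2, 0.1]
width: 12.2
finger_force: 0.0
t: 39.48
position: [471.9, 141.5, 94.1]
eef_rot: [[-1.0, -0.002, 0.002], [-0.002, 1.0, 0.001], [-0.002, 0.001, -1.0]]
wrist_force: [-11.0, -2.4, 22.9]
width: -0.0
finger_force: 11.5
```

```bash
python3 -m handwheel '[0,0,0,0,0,-0.083,1, 0,0,0,0,0,-0.083,1, 0,0,0,0,0,-0.083,1, 0,0,0,-0.002,-0.1127,0,1, 0,0,0,-0.002,-0.1127,0,1, 0,0,0,-0.002,-0.1127,0,1, 0,0,0,-0.002,-0.1127,0,1, 0,0,0,-0.002,-0.1127,0,1, 0,0,0,-0.002,-0.1127,0,1, 0,0,0,-0.002,-0.1127,0,1, 0,0,0,-0.002,-0.1127,0,1]'; python3 -m handwheel '[0,0,0,-0.002,-0.1127,0,1, 0,0,0,-0.002,-0.1127,0,1, 0,0,0,-0.002,-0.1127,0,1, 0,0,0,-0.002,-0.1127,0,1, 0,0,0,-0.002,-0.1127,0,1, 0,0,0,-0.002,-0.1127,0,1, 0,0,0,0,0,0,1, 0,0,0,0,0,0,1, 0,0,0,0,0,0,1]'
python3 - <<'E'
from h import *
s=snap('side','s6')
for c in('side',):
    for d in ctrl.mark_of(c,'cup1'): print(c,round(d['score'],2),np.round(d['point']),ray(c,d['point'],0).round(), ray(c,d['point'],32).round())
print(ray('side',(240,134.3),69))
cv2.imwrite('pics/i.png',cv2.resize(s[100:300,180:380,::-1],(600,600),interpolation=cv2.INTER_CUBIC))
E
```

```text
t: 40.4
position: [476.7, -130.7, 164.0]
eef_rot: [[-1.0, -0.002, 0.0], [-0.002, 1.0, 0.0], [-0.0, 0.0, -1.0]]
wrist_force: [0.6, 1.0, 0.5]
width: 85.6
finger_force: 0.0
t: 41.15
position: [481.0, -331.5, 163.7]
eef_rot: [[-1.0, -0.002, -0.001], [-0.002, 1.0, 0.001], [0.001, 0.001, -1.0]]
wrist_force: [0.0, 0.7, 0.1]
width: 85.5
finger_force: 0.0
side 0.94 [251. 154.] [ 449. -319.    0.] [ 467. -266.   32.]
side 0.86 [300. 234.] [465. 106.   0.] [482. 139.  32.]
side 0.73 [260. 259.] [589. 156.   0.] [600. 187.  32.]
side 0.57 [304. 264.] [500. 205.   0.] [515. 234.  32.]
[ 480.20496462 -334.89051499   69.        ]
```

View pics/i.png

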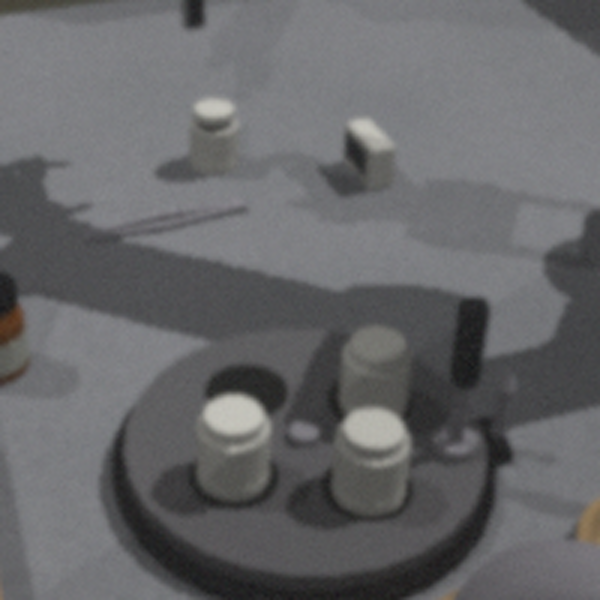

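The last cup has been knocked aside: its lid is now at px (251.3,135.7). The other three are seated. Re-measure it.

```bash
python3 - <<'E'
from h import *
print(ray('side',(251.3,135.5),69))
t=snap('top','t7')
print(proj('top',(449,-319,69)))
for d in ctrl.mark_of('top','cup1'): print(round(d['score'],2),np.round(d['point']),ray('top',d['point'],0).round())
for d in ctrl.boxes_of('top','cup1'): print(round(d['score'],2),np.round(d['box'],1))
E
```

```text
[ 448.51323554 -314.87721305   69.        ]
[np.float64(378.8077028321472), np.float64(227.84071090454376)]
0.8 [191. 207.] [514. 235.   0.]
0.8 [204. 172.] [624. 193.   0.]
0.51 [216. 226.] [457. 156.   0.]
0.81 [179.7 195.5  21.5  22.5]
0.79 [208.9 214.5  19.7  16.6]
0.77 [361.7 220.   21.1  17.9]
0.25 [167.9 153.7  91.1  90.8]
```

```bash
python3 -m handwheel '[0,0,0,0.108,0.052,0,1, 0,0,0,0,0,0.08,1, 0,0,0,0,0,0.08,1, 0,0,0,0,0,0.08,1, 0,0,0,0,0,0.08,1, 0,0,0,0,0,0.08,1, 0,0,0,0,0,0.08,1, 0,0,0,0,0,0,1, 0,0,0,0,0,0,1]'; python3 -m handwheel '[0,0,0,0,0,0,0, 0,0,0,0,0,0,0, 0,0,0,0,0,0,0, 0,0,0,0,0,0,0, 0,0,0,0,0,0,0, 0,0,0,0,0,0,0]' 40; python3 -m handwheel '[0,0,0,0,0,-0.08,0, 0,0,0,0,0,-0.08,0, 0,0,0,0,0,-0.08,0, 0,0,0,0,0,-0.08,0, 0,0,0,0,0,-0.08,0, 0,0,0,0,0,-0.08,0, 0,0,0,0,0,0,0, 0,0,0,0,0,0,0, 0,0,0,0,0,0,0]'
python3 - <<'E'
from h import *
s=snap('side','s8')
cv2.imwrite('pics/j.png',cv2.resize(s[60:220,180:340,::-1],(480,480),interpolation=cv2.INTER_CUBIC))
print(proj('side',(448.5,-316,163+19)))
E
```

```text
t: 42.15
position: [448.0, -315.2, 19.5]
eef_rot: [[-1.0, -0.003, -0.002], [-0.003, 1.0, 0.002], [0.002, 0.002, -1.0]]
wrist_force: [0.7, -0.4, 0.4]
width: 85.6
finger_force: 0.0
t: 42.65
position: [449.9, -317.1, 23.0]
eef_rot: [[-1.0, -0.002, 0.003], [-0.002, 1.0, -0.002], [-0.003, -0.002, -1.0]]
wrist_force: [-0.1, 0.8, 6.4]
width: 52.8
finger_force: 42.7
t: 43.4
position: [448.4, -316.1, 163.3]
eef_rot: [[-1.0, -0.002, -0.001], [-0.002, 1.0, 0.001], [0.001, 0.001, -1.0]]
wrist_force: [0.1, -0.8, -2.7]
width: 52.7
finger_force: 42.6
[np.float64(251.06282582594727), np.float64(102.20364134588041)]
```

View pics/j.png

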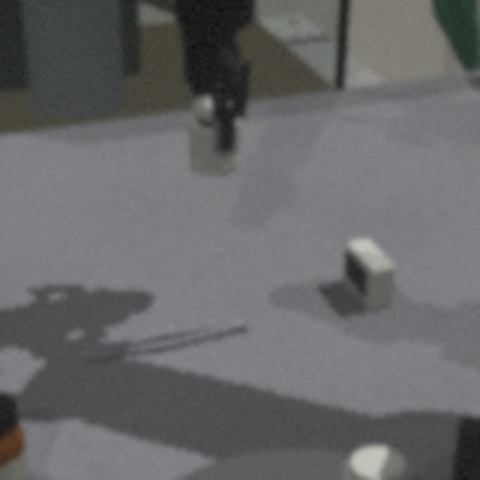

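The cup is held and hangs upright between the fingers. Carry it to pad B.

```bash
python3 -m handwheel '[0,0,0,-0.0282,0.105,0,0, 0,0,0,-0.0282,0.105,0,0, 0,0,0,-0.0282,0.105,0,0, 0,0,0,-0.0282,0.105,0,0, 0,0,0,-0.0282,0.105,0,0, 0,0,0,-0.0282,0.105,0,0, 0,0,0,-0.0282,0.105,0,0, 0,0,0,-0.0282,0.105,0,0, 0,0,0,-0.0282,0.105,0,0, 0,0,0,-0.0282,0.105,0,0, 0,0,0,-0.0282,0.105,0,0, 0,0,0,-0.0282,0.105,0,0]'; python3 -m handwheel '[0,0,0,-0.0282,0.105,0,0, 0,0,0,0,0,0,0, 0,0,0,0,0,0,0, 0,0,0,0,0,0,0, 0,0,0,0,0,0,0]'
```

```text
t: 44.45
position: [548.7, 63.5, 162.1]
eef_rot: [[-1.0, -0.002, -0.003], [-0.002, 1.0, -0.0], [0.003, -0.0, -1.0]]
wrist_force: [0.9, -0.5, -1.2]
width: 52.8
finger_force: 42.8
t: 44.87
position: [557.3, 92.3, 163.4]
eef_rot: [[-1.0, -0.001, -0.002], [-0.001, 1.0, -0.001], [0.002, -0.001, -1.0]]
wrist_force: [-0.9, 1.2, -1.0]
width: 52.7
finger_force: 42.9
```

```bash
python3 -m handwheel '[0,0,0,-0.002,0.003,0.055,0, 0,0,0,0,0,0.055,0, 0,0,0,0,0,0.055,0, 0,0,0,0,0,0.055,0, 0,0,0,0,0,0.055,0, 0,0,0,0,0,0.055,0, 0,0,0,0,0,0.012,0, 0,0,0,0,0,0.008,0, 0,0,0,0,0,0.005,0, 0,0,0,0,0,0,0, 0,0,0,0,0,0,0]'; python3 -m handwheel '[0,0,0,0,0,0.006,0, 0,0,0,0,0,0.006,0, 0,0,0,0,0,0.005,0, 0,0,0,0,0,0,0, 0,0,0,0,0,0,0]'
```

```text
t: 45.78
position: [559.0, 94.1, 59.2]
eef_rot: [[-1.0, -0.002, 0.002], [-0.002, 1.0, 0.0], [-0.002, 0.0, -1.0]]
wrist_force: [0.2, -0.5, -1.3]
width: 52.9
finger_force: 42.9
t: 46.2
position: [559.4, 94.5, 55.0]
eef_rot: [[-1.0, -0.002, 0.003], [-0.002, 1.0, 0.0], [-0.003, 0.0, -1.0]]
wrist_force: [-1.9, -0.3, 5.8]
width: 52.7
finger_force: 43.6
```

Release, rotate +90°, squeeze along x.

```bash
python3 -m handwheel '[0,0,0,0.002,-0.001,-0.006,1, 0,0,0,0,0,0,1, 0,0,0,0,0,0,1, 0,0,0,0,0,0,1, 0,0,0,0,0,0,1]' 20; python3 -m handwheel '[0,0,1,0,0,0,1, 0,0,1,0,0,0,1, 0,0,1,0,0,0,1, 0,0,1,0,0,0,1, 0,0,1,0,0,0,1, 0,0,1,0,0,0,1, 0,0,1,0,0,0,1, 0,0,1,0,0,0,1, 0,0,1,0,0,0,1, 0,0,1,0,0,0,1, 0,0,1,0,0,0,1, 0,0,1,0,0,0,1]';python3 -m handwheel '[0,0,1,0,0,0,1, 0,0,1,0,0,0,1, 0,0,1,0,0,0,1, 0,0,1,0,0,0,1, 0,0,1,0,0,0,1, 0,0,1,0,0,0,1, 0,0,1,0,0,0,1, 0,0,1,0,0,0,1, 0,0,1,0,0,0,1, 0,0,1,0,0,0,1, 0,0,0.5,0,0,0,1, 0,0,0,0,0,0,1]'; python3 -m handwheel '[0,0,0,0,0,0,0, 0,0,0,0,0,0,0, 0,0,0,0,0,0,0, 0,0,0,0,0,0,0, 0,0,0,0,0,0,0, 0,0,0,0,0,0,0]'; python3 -m handwheel '[0,0,0,0,0,0,1, 0,0,0,0,0,0,1, 0,0,0,0,0,0,1, 0,0,0,0,0,-0.08,1, 0,0,0,0,0,-0.08,1, 0,0,0,0,0,-0.08,1, 0,0,0,0,0,0,0, 0,0,0,0,0,0,0, 0,0,0,0,0,0,0, 0,0,0,0,0,0,0, 0,0,0,0,0,0,0, 0,0,0,0,0,0,0]'
```

```text
t: 46.62
position: [557.7, 94.0, 54.3]
eef_rot: [[-1.0, -0.002, -0.0], [-0.002, 1.0, -0.0], [0.0, -0.0, -1.0]]
wrist_force: [0.5, 0.0, -0.2]
width: 85.6
finger_force: 0.0
t: 47.62
position: [557.7, 94.0, 54.3]
eef_rot: [[-0.668, 0.744, -0.0], [0.744, 0.668, -0.0], [0.0, -0.0, -1.0]]
wrist_force: [-0.2, -0.2, -0.1]
width: 85.2
finger_force: 0.0
t: 48.62
position: [557.7, 94.0, 54.3]
eef_rot: [[-0.001, 1.0, -0.0], [1.0, 0.001, -0.0], [-0.0, -0.0, -1.0]]
wrist_force: [0.6, -0.8, 0.2]
width: 85.6
finger_force: 0.0
t: 49.12
position: [557.9, 94.0, 54.7]
eef_rot: [[-0.002, 1.0, 0.0], [1.0, 0.002, 0.0], [0.0, 0.0, -1.0]]
wrist_force: [0.7, -0.4, 0.9]
width: 53.4
finger_force: 21.6
t: 50.12
position: [557.2, 93.9, 125.2]
eef_rot: [[-0.002, 1.0, -0.002], [1.0, 0.002, -0.0], [-0.0, -0.002, -1.0]]
wrist_force: [-0.4, 0.0, 0.5]
width: 12.2
finger_force: 0.0
```

```bash
python3 -m handwheel '[0,0,0,0,0,0.035,0, 0,0,0,0,0,0.035,0, 0,0,0,0,0,0.012,0, 0,0,0,0,0,0.012,0, 0,0,0,0,0,0.012,0, 0,0,0,0,0,0.007,0, 0,0,0,0,0,0.007,0, 0,0,0,0,0,0.005,0, 0,0,0,0,0,0,0]'; python3 -m handwheel '[0,0,0,0,0,-0.08,0, 0,0,0,0,0,-0.1,1, 0,0,0,0,0,-0.1,1, 0,0,0,0,0,-0.1,1, 0,0,0,0,0,-0.08,1, 0,0,0,-0.1,0,0,1, 0,0,0,-0.12,0,0,1, 0,0,0,-0.12,0,0,1, 0,0,0,-0.12,0,0,1, 0,0,0,-0.12,0,0,1, 0,0,0,-0.12,0,0,1, 0,0,0,0,0,0,1]'
python3 - <<'E'
from h import *
s=snap('side','s9');t=snap('top','t9')
for c in('side','top'):
    for n,z in(('cup1',32),('crank',138),('pointer',80)):
        for d in ctrl.mark_of(c,n): print(c,n,round(d['score'],2),np.round(d['point'],1),ray(c,d['point'],z).round(1))
a=cv2.resize(s[170:300,210:370,::-1],(480,390),interpolation=cv2.INTER_CUBIC);b=cv2.resize(t[140:265,160:265,::-1],(315,375),interpolation=cv2.INTER_CUBIC)
o=np.zeros((390,795,3),np.uint8);o[:,:480]=a;o[:375,480:]=b
cv2.imwrite('pics/k.png',o)
E
```

```text
t: 50.87
position: [559.8, 94.5, 93.9]
eef_rot: [[-0.002, 1.0, 0.007], [1.0, 0.002, 0.001], [0.001, 0.007, -1.0]]
wrist_force: [-2.7, 0.9, 18.5]
width: -0.4
finger_force: 8.9
t: 51.87
position: [557.5, -121.9, 225.8]
eef_rot: [[0.004, 1.0, -0.002], [1.0, -0.004, -0.002], [-0.002, -0.002, -1.0]]
wrist_force: [-0.1, 0.1, -0.4]
width: 85.5
finger_force: 0.0
side cup1 0.76 [305.5 263. ] [510.5 231.4  32. ]
side cup1 0.75 [259.5 259.4] [602.7 187.3  32. ]
side cup1 0.59 [262.1 232.1] [564.9 101.7  32. ]
side cup1 0.58 [298.9 230.8] [479.  126.6  32. ]
side crank 0.64 [337.4 210.8] [430.6 204.9 138. ]
side pointer 0.95 [345.5 225. ] [396.1 193.7  80. ]
top cup1 0.82 [189.7 206.5] [515.8 232.6  32. ]
top cup1 0.63 [217.  222.3] [468.2 151.2  32. ]
top cup1 0.61 [205.5 175.7] [608.  185.7  32. ]
top cup1 0.54 [192.5 207.1] [514.  224.3  32. ]
top cup1 0.51 [235.8 191.4] [560.   94.8  32. ]
top crank 0.78 [196.4 237.1] [431.6 197.8 138. ]
top pointer 0.75 [191.4 204.7] [519.9 220.4  80. ]
top pointer 0.7 [201.9 253. ] [383.3 190.1  80. ]
top pointer 0.5 [236.3 192.9] [552.7  92.   80. ]
top pointer 0.21 [202.6 173.4] [609.6 188.6  80. ]
```

View pics/k.png

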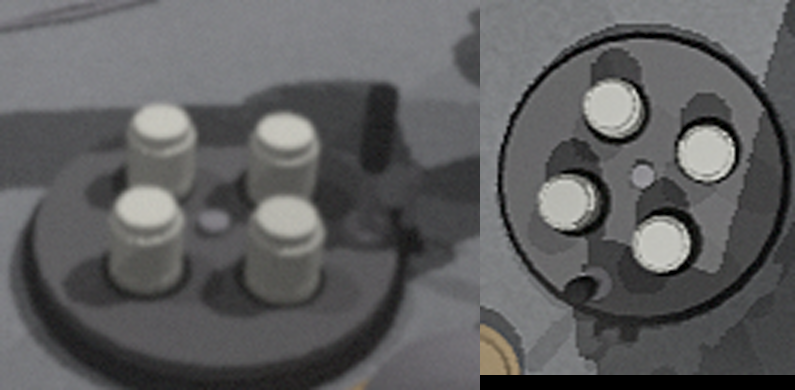

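All four cups look centred, with lids home. The grip's middle is at side px (336.3,213.3) and top px (193.5,236.5). Check against the geometry.

```bash
python3 - <<'E'
from h import *
print(ray('side',(336.3,213.3),136),ray('top',(193.5,236.5),138),tri((336.3,213.3),(193.5,236.5)))
# grip silhouette centroid in side
for c,z,(x0,x1,y0,y1) in(('side',135,(326,345,192,232)),):
    g=cv2.cvtColor(cv2.imread('pics/s9.png'),cv2.COLOR_BGR2GRAY)[y0:y1,x0:x1]
    y,x=np.nonzero(g<45);print(x.mean()+x0,y.mean()+y0,y.min()+y0,y.max()+y0)
for a in(148,151.3,155):
    P=np.array([538.9+115*np.cos(np.radians(a)),161+115*np.sin(np.radians(a))]);print(a,P,[proj(c,(*P,z)) for c in('side','top') for z in(100,135,170)])
# pointer
for z in(0,):
    print('ptr angles',[np.degrees(np.arctan2(y-161,x-538.9)) for x,y in((386,189),(388,192),(396,193.7),(383.3,190.1))])
E
```

```text
[435.68152552 209.72199717 136.        ] [433.24742559 205.60769535 138.        ] [433.13115306 206.25547709 132.78530758]
335.67058823529413 213.30980392156863 199 227
148 [441.37446894 221.94071539] [[np.float64(334.79215351262343), np.float64(230.13044588998935)], [np.float64(336.6412632749484), np.float64(217.55434218169665)], [np.float64(338.57663495774307), np.float64(204.39155677391508)], [np.float64(189.61200676625825), np.float64(232.76573860732896)], [np.float64(187.58680696703868), np.float64(233.4394532340649)], [np.float64(185.41189347075294), np.float64(234.1629724813499)]]
151.3 [438.02819117 216.22570221] [[np.float64(334.8992644315412), np.float64(228.2032277588636)], [np.float64(336.73981627444584), np.float64(215.65816664185053)], [np.float64(338.6657089035137), np.float64(202.53142922904726)], [np.float64(191.66336260099035), np.float64(233.9579345009114)], [np.float64(189.7109040620614), np.float64(234.67428442580916)], [np.float64(187.6140801442608), np.float64(235.44360148227497)]]
155 [434.67460449 209.6011001 ] [[np.float64(334.809466463788), np.float64(226.04757299329924)], [np.float64(336.63569331270435), np.float64(213.5378578656399)], [np.float64(338.5460176520917), np.float64(200.45207210942422)], [np.float64(194.04296502419484), np.float64(235.15020328720635)], [np.float64(192.17500374008677), np.float64(235.9091984553536)], [np.float64(190.1688987141826), np.float64(236.7243245687324)]]
ptr angles [np.float64(169.622623093581), np.float64(168.39100888473715), np.float64(167.11084622746125), np.float64(169.40702598056643)]
```

```bash
python3 - <<'E'
from h import *
from scipy.optimize import minimize
# edge-based fit: maximise gradient along projected lid-top circle (r22,z94) and nominal
def score(img,c,x,y,r,z,sgn=-1):
    s=0;n=72
    for a in np.linspace(0,2*np.pi,n,endpoint=False):
        v=[]
        for rr in(r-2.5,r+2.5):
            u=proj(c,(x+rr*np.cos(a),y+rr*np.sin(a),z));v.append(cv2.getRectSubPix(img,(1,1),(float(u[0]),float(u[1])))[0,0])
        s+=v[0]-v[1]
    return s/n
hub=np.array([538.9,161])
for c,f in(('top','t9'),('side','s9')):
    g=cv2.GaussianBlur(cv2.cvtColor(cv2.imread(f'pics/{f}.png'),cv2.COLOR_BGR2GRAY),(3,3),0).astype(np.float32)
    for n,p in dict(C=(519,228),A=(606,182),D=(471.7,141.4),B=(558,94)).items():
        best=max(((score(g,c,p[0]+i,p[1]+j,22,94),p[0]+i,p[1]+j) for i in np.arange(-9,10,1.5) for j in np.arange(-9,10,1.5)))
        d=np.array(best[1:])-hub
        print(c,n,np.round(best,1),'r',np.hypot(*d).round(1),'ang',np.degrees(np.arctan2(d[1],d[0])).round(1)%90)
E
```

```text
Traceback (most recent call last):
  File "h.py", line 12, in proj
    p=ctrl.camera_params(c);q=np.array(p['R'])@np.array(X,float)+np.array(p['t'])
ValueError: time passes only in moves, steps and waits
```

```bash
python3 - <<'E'
from h import *
hub=np.array([538.9,161]);A=np.linspace(0,2*np.pi,72,endpoint=False)
for c,f in(('top','t9'),('side','s9')):
    p=ctrl.camera_params(c);R=np.array(p['R']);t=np.array(p['t'])
    g=cv2.GaussianBlur(cv2.cvtColor(cv2.imread(f'pics/{f}.png'),cv2.COLOR_BGR2GRAY),(3,3),0).astype(np.float32)
    def ring(x,y,r,z):
        q=np.c_[x+r*np.cos(A),y+r*np.sin(A),0*A+z]@R.T+t
        return cv2.remap(g,(p['fx']*q[:,0]/q[:,2]+p['cx']).astype(np.float32),(p['fy']*q[:,1]/q[:,2]+p['cy']).astype(np.float32),1).ravel()
    for n,P in dict(C=(519,228),A=(606,182),D=(471.7,141.4),B=(558,94)).items():
        best=max(((float((ring(x,y,19.5,94)-ring(x,y,24.5,94)).mean()),x,y) for x in P[0]+np.arange(-9,9.1) for y in P[1]+np.arange(-9,9.1)))
        d=np.array(best[1:])-hub
        print(c,n,np.round(best,1),'r',np.hypot(*d).round(1),'ang',round(np.degrees(np.arctan2(d[1],d[0]))%90,1))
E
```

```text
top C [ 49.2 513.  231. ] r 74.6 ang 20.3
top A [ 47.7 605.  189. ] r 71.8 ang 23.0
top D [ 60.5 472.7 132.4] r 72.1 ang 23.4
top B [ 55.6 562.   91. ] r 73.7 ang 18.3
side C [ 49.9 514.  228. ] r 71.5 ang 20.4
side A [ 51.9 605.  185. ] r 70.3 ang 20.0
side D [ 50.7 473.7 138.4] r 69.0 ang 19.1
side B [ 41.9 560.   96. ] r 68.3 ang 18.0
```

The cups sit at about 18–20° on the carousel. It turned a few degrees while I was placing them, which agrees with the post now at about 155°, i.e. (434.7,209.6). Each cup is within about 3 mm of its pad centre. Now go over the post.

```bash
python3 -m handwheel '[0,0,0,0.0921,-0.0341,0,1, 0,0,0,0.0921,-0.0341,0,1, 0,0,0,0.0921,-0.0341,0,1, 0,0,0,0.0921,-0.0341,0,1, 0,0,0,0.0921,-0.0341,0,1, 0,0,0,0.0921,-0.0341,0,1, 0,0,0,0.0921,-0.0341,0,1, 0,0,0,0.0921,-0.0341,0,1, 0,0,0,0.0921,-0.0341,0,1, 0,0,0,0.0921,-0.0341,0,1, 0,0,0,0.0921,-0.0341,0,1, 0,0,0,0.0921,-0.0341,0,1]'; python3 -m handwheel '[0,0,0,0,0,0,1, 0,0,0,0,0,0,1, 0,0,0,0,0,0,1]'
```

```text
t: 53.27
position: [433.6, 217.3, 227.4]
eef_rot: [[-0.003, 1.0, 0.001], [1.0, 0.003, 0.0], [0.0, 0.001, -1.0]]
wrist_force: [0.9, 0.4, 0.8]
width: 85.6
finger_force: 0.0
t: 53.52
position: [434.6, 215.5, 227.2]
eef_rot: [[-0.003, 1.0, 0.0], [1.0, 0.003, -0.0], [-0.0, 0.0, -1.0]]
wrist_force: [0.4, -1.0, 0.7]
width: 85.3
finger_force: 0.0
```

```bash
python3 -m handwheel '[0,0,0,-0.02,0,0,1, 0,0,0,0,0,0.07,1, 0,0,0,0,0,0.07,1, 0,0,0,0,0,0.07,1, 0,0,0,0,0,0.07,1, 0,0,0,0,0,0.07,1, 0,0,0,0,0,0,1, 0,0,0,0,0,0,1]' 30; python3 -m handwheel '[0,0,0,0,0,0,0, 0,0,0,0,0,0,0, 0,0,0,0,0,0,0, 0,0,0,0,0,0,0, 0,0,0,0,0,0,0, 0,0,0,0,0,0,0, 0,0,0,0,0,0,0, 0,0,0,0,0,0,0]' 60
python3 - <<'E'
from h import *
t=snap('top');s=snap('side')
cv2.imwrite('pics/l.png',np.hstack([cv2.resize(s[160:300,210:370,::-1],(400,350),interpolation=cv2.INTER_CUBIC),cv2.resize(t[180:285,140:260,::-1],(400,350),interpolation=cv2.INTER_CUBIC)]))
E
```

```text
t: 54.18
position: [434.5, 207.9, 121.3]
eef_rot: [[-0.0, 1.0, -0.002], [1.0, 0.0, -0.001], [-0.001, -0.002, -1.0]]
wrist_force: [-0.2, 0.1, 1.3]
width: 85.5
finger_force: 0.0
t: 54.85
position: [434.9, 209.5, 123.0]
eef_rot: [[-0.002, 1.0, 0.001], [1.0, 0.002, 0.001], [0.001, 0.001, -1.0]]
wrist_force: [-2.0, 0.3, 4.9]
width: 20.5
finger_force: 58.6
```

View pics/l.png

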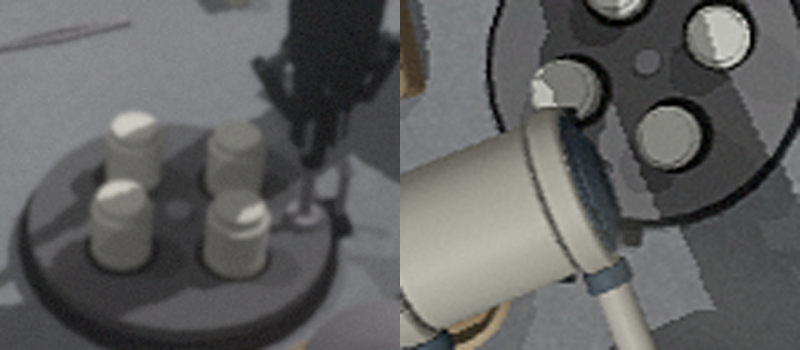

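The sleeve is gripped (20.5 mm), with the post at 155.0° and radius 115. Work out the circle steps.

```bash
python3 - <<'E'
import numpy as np
A=[155,157.5,160,165]+list(np.arange(172.5,503,7.5))
for a,b in zip(A,A[1:]):
    f=lambda t:115*np.array([np.cos(np.radians(t)),np.sin(np.radians(t))])
    d=(f(b)-f(a))/300;print(b,f'{d[1]:.4f},{d[0]:.4f}')
E
```

```text
157.5 -0.0153,-0.0067
160 -0.0156,-0.0061
165 -0.0319,-0.0101
172.5 -0.0492,-0.0098
180.0 -0.0500,-0.0033
187.5 -0.0500,0.0033
195.0 -0.0492,0.0098
202.5 -0.0475,0.0161
210.0 -0.0450,0.0222
217.5 -0.0417,0.0279
225.0 -0.0377,0.0331
232.5 -0.0331,0.0377
240.0 -0.0279,0.0417
247.5 -0.0222,0.0450
255.0 -0.0161,0.0475
262.5 -0.0098,0.0492
270.0 -0.0033,0.0500
277.5 0.0033,0.0500
285.0 0.0098,0.0492
292.5 0.0161,0.0475
300.0 0.0222,0.0450
307.5 0.0279,0.0417
315.0 0.0331,0.0377
322.5 0.0377,0.0331
330.0 0.0417,0.0279
337.5 0.0450,0.0222
345.0 0.0475,0.0161
352.5 0.0492,0.0098
360.0 0.0500,0.0033
367.5 0.0500,-0.0033
375.0 0.0492,-0.0098
382.5 0.0475,-0.0161
390.0 0.0450,-0.0222
397.5 0.0417,-0.0279
405.0 0.0377,-0.0331
412.5 0.0331,-0.0377
420.0 0.0279,-0.0417
427.5 0.0222,-0.0450
435.0 0.0161,-0.0475
442.5 0.0098,-0.0492
450.0 0.0033,-0.0500
457.5 -0.0033,-0.0500
465.0 -0.0098,-0.0492
472.5 -0.0161,-0.0475
480.0 -0.0222,-0.0450
487.5 -0.0279,-0.0417
495.0 -0.0331,-0.0377
502.5 -0.0377,-0.0331
```

```bash
python3 -m handwheel '[0,0,0,-0.0153,-0.0067,0,0, 0,0,0,-0.0156,-0.0061,0,0, 0,0,0,-0.0319,-0.0101,0,0, 0,0,0,-0.0492,-0.0098,0,0, 0,0,0,-0.05,-0.0033,0,0, 0,0,0,-0.05,0.0033,0,0, 0,0,0,-0.0492,0.0098,0,0, 0,0,0,-0.0475,0.0161,0,0, 0,0,0,-0.045,0.0222,0,0, 0,0,0,-0.0417,0.0279,0,0, 0,0,0,-0.0377,0.0331,0,0, 0,0,0,-0.0331,0.0377,0,0]'; python3 -m handwheel '[0,0,0,0,0,0,0, 0,0,0,0,0,0,0]'
python3 - <<'E'
from h import *
t=snap('top','t10');s=snap('side','s10')
p=ctrl.observe()['position'];print(np.degrees(np.arctan2(p[1]-161,p[0]-538.9))%360,np.hypot(p[1]-161,p[0]-538.9))
for c in('side','top'):
    for n,z in(('pointer',80),('hub',32)):
        for d in ctrl.mark_of(c,n): print(c,n,round(d['score'],2),np.round(d['point'],1),ray(c,d['point'],z).round(1))
cv2.imwrite('pics/m.png',np.hstack([cv2.resize(s[200:270,320:380,::-1],(360,420),interpolation=cv2.INTER_CUBIC),cv2.resize(t[200:270,170:230,::-1],(360,420),interpolation=cv2.INTER_CUBIC)]))
E
```

```text
t: 55.95
position: [471.4, 71.1, 123.0]
eef_rot: [[-0.004, 1.0, 0.006], [1.0, 0.004, 0.006], [0.006, 0.006, -1.0]]
wrist_force: [8.7, 14.4, 1.1]
width: 20.7
finger_force: 59.4
t: 56.12
position: [471.8, 70.9, 123.0]
eef_rot: [[-0.003, 1.0, 0.006], [1.0, 0.003, 0.005], [0.005, 0.006, -1.0]]
wrist_force: [9.1, 10.3, 1.0]
width: 20.6
finger_force: 59.7
233.11838376441077 112.32254617343833
side pointer 0.72 [346.4 223.2] [391.  188.6  80. ]
side pointer 0.24 [232.6 173.7] [ 576.3 -100.3   80. ]
side pointer 0.2 [265.9 228.9] [572.9 146.5  80. ]
side hub 0.76 [281.  244.7] [538.9 158.3  32. ]
top pointer 0.91 [202.1 249.5] [393.1 189.5  80. ]
top pointer 0.5 [240.6 199.3] [534.2  79.8  80. ]
top hub 0.94 [215.4 194.9] [549.9 155.9  32. ]
```

View pics/m.png

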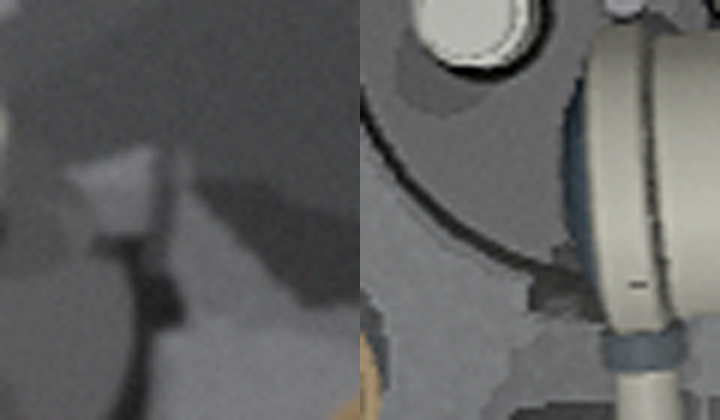

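The pointer tip is at side px ≈(348.5,225). The post rides the circle well, with only a small hub offset, so I continue a quarter turn at a time.

```bash
python3 -m handwheel '[0,0,0,-0.022,0.0467,0,0, 0,0,0,-0.0222,0.045,0,0, 0,0,0,-0.0161,0.0475,0,0, 0,0,0,-0.0098,0.0492,0,0, 0,0,0,-0.0033,0.05,0,0, 0,0,0,0.0033,0.05,0,0, 0,0,0,0.0098,0.0492,0,0, 0,0,0,0.0161,0.0475,0,0, 0,0,0,0.0222,0.045,0,0, 0,0,0,0.0279,0.0417,0,0, 0,0,0,0.0331,0.0377,0,0, 0,0,0,0.0377,0.0331,0,0]'; python3 -m handwheel '[0,0,0,0,0,0,0, 0,0,0,0,0,0,0]'
python3 - <<'E'
from h import *
p=ctrl.observe()['position'];print(p,np.degrees(np.arctan2(p[1]-163,p[0]-540.5))%360,np.hypot(p[1]-163,p[0]-540.5))
q=ray('side',(348.5,224.8),80);print(q,np.degrees(np.arctan2(q[1]-163,q[0]-540.5)))
E
```

```text
t: 57.42
position: [631.6, 93.4, 123.0]
eef_rot: [[-0.002, 1.0, -0.002], [1.0, 0.002, 0.001], [0.001, -0.002, -1.0]]
wrist_force: [-7.6, 3.7, 9.2]
width: 20.7
finger_force: 60.8
t: 57.58
position: [632.1, 94.1, 123.0]
eef_rot: [[-0.004, 1.0, 0.0], [1.0, 0.004, 0.002], [0.002, 0.0, -1.0]]
wrist_force: [-3.5, 3.2, 6.8]
width: 20.6
finger_force: 60.7
[632.05248341  94.12304088 122.98191477] 323.0450464278712 114.56828844131407
[389.30961586 195.30268576  80.        ] 167.93976035900684
```

```bash
python3 -m handwheel '[0,0,0,0.0417,0.0279,0,0, 0,0,0,0.045,0.0222,0,0, 0,0,0,0.0475,0.0161,0,0, 0,0,0,0.0492,0.0098,0,0, 0,0,0,0.05,0.0033,0,0, 0,0,0,0.05,-0.0033,0,0, 0,0,0,0.0492,-0.0098,0,0, 0,0,0,0.0475,-0.0161,0,0, 0,0,0,0.045,-0.0222,0,0, 0,0,0,0.0417,-0.0279,0,0, 0,0,0,0.0377,-0.0331,0,0, 0,0,0,0.0331,-0.0377,0,0]'; python3 -m handwheel '[0,0,0,0,0,0,0, 0,0,0,0,0,0,0]'
python3 - <<'E'
from h import *
p=ctrl.observe()['position'];print(p,np.degrees(np.arctan2(p[1]-163,p[0]-540.5))%360,np.hypot(p[1]-163,p[0]-540.5))
E
```

```text
t: 58.58
position: [610.9, 254.4, 123.0]
eef_rot: [[-0.002, 1.0, 0.003], [1.0, 0.002, 0.0], [0.0, 0.003, -1.0]]
wrist_force: [2.2, -0.1, 6.0]
width: 20.8
finger_force: 61.1
t: 58.75
position: [609.7, 255.3, 123.0]
eef_rot: [[-0.004, 1.0, 0.001], [1.0, 0.004, 0.001], [0.001, 0.001, -1.0]]
wrist_force: [-0.5, 2.4, 5.0]
width: 20.5
finger_force: 61.0
[609.70806163 255.33468641 123.04242438] 53.14716435631195 115.39259121690006
```

```bash
python3 -m handwheel '[0,0,0,0.0279,-0.0417,0,0, 0,0,0,0.0222,-0.045,0,0, 0,0,0,0.0161,-0.0475,0,0, 0,0,0,0.0098,-0.0492,0,0, 0,0,0,0.0033,-0.05,0,0, 0,0,0,-0.0033,-0.05,0,0, 0,0,0,-0.0098,-0.0492,0,0, 0,0,0,-0.0161,-0.0475,0,0, 0,0,0,-0.0222,-0.045,0,0, 0,0,0,-0.0279,-0.0417,0,0, 0,0,0,-0.0331,-0.0377,0,0, 0,0,0,-0.0377,-0.0331,0,0]'; python3 -m handwheel '[0,0,0,0,0,0,0, 0,0,0,0,0,0,0]'
python3 - <<'E'
from h import *
from scipy.optimize import least_squares
p=ctrl.observe()['position']
P=np.array([(434.9,209.5),(471.8,70.9),(632.05,94.1),(609.7,255.3),p[:2]])
r=least_squares(lambda h:np.hypot(*(P-h).T)-115,[540,162]);h=r.x;print(p,h,r.fun.round(2),np.degrees(np.arctan2(p[1]-h[1],p[0]-h[0])))
t=snap('top','t11');s=snap('side','s11')
for c in('side','top'):
    for d in ctrl.mark_of(c,'pointer'): 
        q=ray(c,d['point'],80);print(c,round(d['score'],2),np.round(d['point'],1),q.round(1),np.hypot(*(q[:2]-h)).round(1),np.degrees(np.arctan2(q[1]-h[1],q[0]-h[0])).round(1))
for a in(166,168,170,172):print(a,[np.round(proj(c,(h[0]+158*np.cos(np.radians(a)),h[1]+158*np.sin(np.radians(a)),z)),1) for c in('side','top') for z in(30,80)])
cv2.imwrite('pics/n.png',np.hstack([cv2.resize(s[190:270,310:380,::-1],(350,400),interpolation=cv2.INTER_CUBIC),cv2.resize(t[200:280,170:240,::-1],(350,400),interpolation=cv2.INTER_CUBIC)]))
E
```

```text
t: 59.75
position: [448.4, 232.9, 123.0]
eef_rot: [[-0.003, 1.0, 0.001], [1.0, 0.003, 0.002], [0.002, 0.001, -1.0]]
wrist_force: [1.3, 1.2, 7.9]
width: 20.7
finger_force: 61.3
t: 59.92
position: [448.0, 232.1, 122.9]
eef_rot: [[-0.002, 1.0, -0.0], [1.0, 0.002, 0.001], [0.001, -0.0, -1.0]]
wrist_force: [-3.7, 1.4, 8.1]
width: 20.4
finger_force: 61.8
[448.03772621 232.13279773 122.93406114] [540.28588306 163.44565063] [0.01 0.13 0.02 0.13 0.01] 143.32896220061338
side 0.73 [347.  221.1] [385.8 182.3  80. ] 155.6 173.0
top 0.95 [202.3 250.3] [390.8 189.   80. ] 151.6 170.3
166 [array([347.9, 242.7]), array([350.8, 226.3]), array([200., 250.]), array([197.8, 251.7])]
168 [array([347.3, 241.1]), array([350.1, 224.7]), array([201.9, 250.4]), array([199.7, 252.1])]
170 [array([346.5, 239.6]), array([349.3, 223.2]), array([203.7, 250.7]), array([201.6, 252.5])]
172 [array([345.7, 238. ]), array([348.4, 221.7]), array([205.5, 251. ]), array([203.5, 252.8])]
```

View pics/n.png

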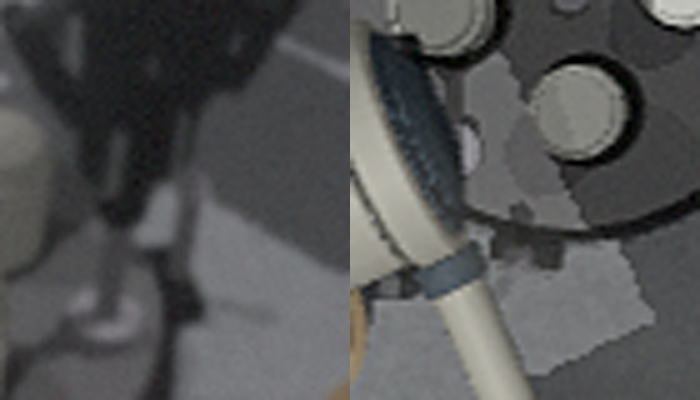

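The hub now fits to 0.13 mm at (540.3,163.4), with the post at 143.3°. I use my last picture to pin down the pointer angle, correcting for the camera's bias at the hub.

```bash
python3 - <<'E'
from h import *
hb={'top':(539.8,161.4),'side':(537.9,160.7)}
rows=[[],[]]
for c,f,o in(('top','top0',(186,236)),('top','t9',(186,236)),('side','side0',(333,214)),('side','s9',(333,214))):
    g=cv2.imread(f'pics/{f}.png')[o[1]:o[1]+40,o[0]:o[0]+27]
    g=cv2.convertScaleAbs(g,alpha=1.8);k=7.4
    a=cv2.resize(g,(200,296),interpolation=cv2.INTER_CUBIC);b=a.copy()
    for ang,col in((167,(0,0,255)),(169.5,(0,255,0)),(172,(255,100,0))):
        x,y=[hb[c][0]+158*np.cos(np.radians(ang)),hb[c][1]+158*np.sin(np.radians(ang))]
        u=[(int((p[0]+.5-o[0])*k),int((p[1]+.5-o[1])*k)) for p in(proj(c,(x,y,z)) for z in(20,80))]
        cv2.line(b,u[0],u[1],col,1);cv2.circle(b,u[1],3,col,1)
    rows[0].append(a);rows[1].append(b)
cv2.imwrite('pics/o.png',np.vstack([np.hstack(r) for r in rows]))
E
```

```text
(no output)
```

View pics/o.png

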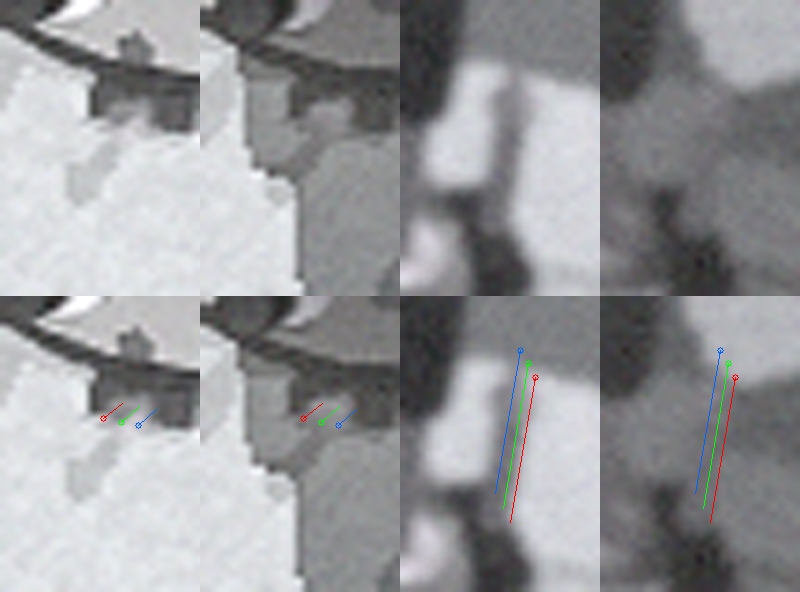

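Overlays put the pin between the 169.5° (green) and 172° (blue) lines, nearest 170°. I turn the post from 143.3° to about 169.9°, i.e. to (427.1,183.6).

```bash
python3 -m handwheel '[0,0,0,-0.014,-0.009,0,0, 0,0,0,-0.014,-0.01,0,0, 0,0,0,-0.035,-0.0193,0,0, 0,0,0,-0.037,-0.0157,0,0, 0,0,0,-0.032,-0.0097,0,0, 0,0,0,-0.0197,-0.0047,0,0, 0,0,0,-0.0103,-0.002,0,0, 0,0,0,0,0,0,0, 0,0,0,0,0,0,0, 0,0,0,0,0,0,0]'
python3 - <<'E'
from h import *
p=ctrl.observe()['position'];print(p,np.degrees(np.arctan2(p[1]-163.4,p[0]-540.3)),np.hypot(p[1]-163.4,p[0]-540.3))
E
```

```text
t: 60.95
position: [427.2, 183.6, 122.9]
eef_rot: [[-0.002, 1.0, -0.001], [1.0, 0.002, -0.0], [0.0, -0.001, -1.0]]
wrist_force: [-4.9, -0.1, 8.8]
width: 20.5
finger_force: 61.5
[427.16782993 183.57059238 122.91346466] 169.89082895426876 114.91623341342827
```

```bash
python3 -m handwheel '[0,0,0,0,0,0,1, 0,0,0,0,0,0,1, 0,0,0,0,0,0,1, 0,0,0,0,0,0,1, 0,0,0,0,0,-0.08,1, 0,0,0,0,0,-0.1,1, 0,0,0,0,0,-0.1,1, 0,0,0,0,0,-0.1,1, 0,0,0,0,0,0,1]' ; python3 -m handwheel '[0,0,0,-0.1,0.03,0,1, 0,0,0,-0.12,0.03,0,1, 0,0,0,-0.12,0.03,0,1, 0,0,0,-0.12,0.03,0,1, 0,0,0,-0.12,0.03,0,1, 0,0,0,-0.12,0.03,0,1, 0,0,0,-0.12,0.03,0,1, 0,0,0,-0.12,0.03,0,1, 0,0,0,-0.12,0.03,0,1, 0,0,0,0,0,0,1, 0,0,0,0,0,0,1]'
python3 - <<'E'
from h import *
t=snap('top','t12');s=snap('side','s12');A=np.linspace(0,2*np.pi,72,endpoint=False)
for c in('side','top'):
    for n,z in(('crank',138),('pointer',80)):
        for d in ctrl.mark_of(c,n):
            q=ray(c,d['point'],z);print(c,n,round(d['score'],2),np.round(d['point'],1),q.round(1),np.degrees(np.arctan2(q[1]-161,q[0]-538.9)).round(1))
for c,f in(('top','t12'),('side','s12')):
    p=ctrl.camera_params(c);R=np.array(p['R']);tt=np.array(p['t']);hub=np.array([538.9,161])
    g=cv2.GaussianBlur(cv2.cvtColor(cv2.imread(f'pics/{f}.png'),cv2.COLOR_BGR2GRAY),(3,3),0).astype(np.float32)
    def ring(x,y,r,z):
        q=np.c_[x+r*np.cos(A),y+r*np.sin(A),0*A+z]@R.T+tt
        return cv2.remap(g,(p['fx']*q[:,0]/q[:,2]+p['cx']).astype(np.float32),(p['fy']*q[:,1]/q[:,2]+p['cy']).astype(np.float32),1).ravel()
    for k in range(4):
        a=np.radians(34.9+90*k);P=hub+70*np.array([np.cos(a),np.sin(a)])
        best=max(((float((ring(x,y,19.5,94)-ring(x,y,24.5,94)).mean()),x,y) for x in P[0]+np.arange(-9,9.1) for y in P[1]+np.arange(-9,9.1)))
        d=np.array(best[1:])-hub;print(c,k,np.round(best[0],1),'off',(np.array(best[1:])-P).round(1),'r',np.hypot(*d).round(1),'ang',round(np.degrees(np.arctan2(d[1],d[0]))%90,1))
E
```

```text
t: 61.7
position: [429.8, 184.4, 242.8]
eef_rot: [[-0.002, 1.0, 0.009], [1.0, 0.002, 0.003], [0.003, 0.009, -1.0]]
wrist_force: [-0.1, 1.1, 0.4]
width: 85.7
finger_force: 0.0
t: 62.62
position: [509.6, -135.7, 234.5]
eef_rot: [[0.001, 1.0, -0.003], [1.0, -0.001, 0.001], [0.001, -0.003, -1.0]]
wrist_force: [-0.9, 0.7, -0.2]
width: 85.1
finger_force: 0.0
side crank 0.63 [331.2 202.3] [428.6 172.9 138. ] 173.9
side crank 0.61 [257.  234.3] [620.9 220.2 138. ] 35.8
side pointer 0.72 [346.9 225.9] [394.7 197.6  80. ] 165.8
top crank 0.78 [205.4 238.8] [426.8 173.8 138. ] 173.5
top crank 0.16 [215.2 201. ] [527.9 147.5 138. ] -129.3
top pointer 0.61 [202.7 254.5] [379.1 187.8  80. ] 170.5
top pointer 0.33 [214.5 196.7] [542.3 154.5  80. ] -62.8
top 0 47.8 off [1. 2.] r 72.0 ang 35.8
top 1 48.7 off [-3. -7.] r 66.3 ang 40.5
top 2 61.4 off [-1. -4.] r 73.2 ang 37.0
top 3 55.3 off [-4.  3.] r 65.3 ang 33.5
side 0 49.3 off [ 1. -1.] r 70.3 ang 33.8
side 1 44.5 off [0. 2.] r 71.6 ang 34.0
side 2 44.8 off [0. 2.] r 68.9 ang 33.5
side 3 46.6 off [-4. -2.] r 69.5 ang 31.2
```

```bash
python3 - <<'E'
from h import *
g=cv2.cvtColor(cv2.imread('pics/s12.png'),cv2.COLOR_BGR2GRAY)
k,l,st,ce=cv2.connectedComponentsWithStats((g[180:232,315:350]<45).astype(np.uint8))
for i in range(1,k):
    if st[i,4]>60:print(st[i],ce[i]+[315,180])
for a in(167,169,170,171,173):
    P=(538.9+115*np.cos(np.radians(a)),161+115*np.sin(np.radians(a)));print(a,[np.round(proj(c,(*P,z)),1) for c in('side','top') for z in(100,135,170)])
E
```

```text
[ 13  13  11  27 221] [333.36651584 205.96832579]
167 [array([333.1, 219.2]), array([334.8, 206.8]), array([336.6, 193.9]), array([202.2, 237.9]), array([200.6, 238.8]), array([198.9, 239.7])]
169 [array([332.6, 218.1]), array([334.3, 205.7]), array([336.1, 192.8]), array([203.6, 238.2]), array([202.1, 239.1]), array([200.5, 240. ])]
170 [array([332.3, 217.5]), array([334. , 205.2]), array([335.8, 192.3]), array([204.3, 238.3]), array([202.8, 239.2]), array([201.2, 240.1])]
171 [array([332., 217.]), array([333.7, 204.6]), array([335.5, 191.7]), array([205.1, 238.4]), array([203.6, 239.3]), array([202. , 240.3])]
173 [array([331.4, 215.9]), array([333.1, 203.6]), array([334.8, 190.7]), array([206.5, 238.6]), array([205.1, 239.5]), array([203.5, 240.5])]
```

```bash
python3 -c "
from plant import ctrl
print(ctrl.close_job())"
```

```text
the job is handed in; nothing more can be done
None
```

I stood all four cups on their pads with the lids pressed home and wound the feeder through the full turn, then handed the job in at about 63 s; the result came back without a verdict. By my measurements the cups sit within roughly 3 mm of pad centre (the top view alone read up to 8 mm for one cup), and the post is within about 1° of the pointer.

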